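# Put a mortar batch away

## Robot

A 6-joint arm with a two-finger parallel gripper is mounted at the origin on the work surface; the furniture and walls round the work are solid. World frame = base frame: x ahead of the robot, y to its left, z up, the work surface at z = 0. Lengths are in m, angles in rad, forces in N, time in s.
With the tool pointing down it reaches from about 0.3 to 0.875 m from the base axis. Payload 4.2 kg.
Tool frame: the origin (TCP) lies at the centre of the arm's flange, where the gripper is bolted on; the fingertips stand 173 mm ahead of it and the grasp point (between the pads) lies 155 mm ahead of it; z points along the fingers, y is the line along which they close (so a half turn about z gives the same grasp; the last joint's range is limited). The gripper opens to 85 mm and grips with 20 to 120 N. Pads are 22 mm wide; open, the fingers measure 114 mm over their backs; the gripper's body (76 mm by 85 mm) begins 54 mm behind the grasp point. The pads swing forward as they close: fully open they stand 13 mm farther back than shut.
Start: joints at [1.097, 0.32, 1.565, -0, 1.257, -0.02], TCP at [0.252, 0.517, 0.405] pointing down, gripper open.
Joint ranges: [-3.11, 3.11], [-0.84, 2.01], [0.21, 2.61], [-1.34, 4.49], [0.05, 2.63], [-2.56, 2.56]. Speed limits (rad/s): [2.57, 2.57, 3.14, 3.14, 3.14, 3.14].

## Interface

Orientations are given as a unit quaternion [x, y, z, w].
In Python, from cell import bot gives the robot as it stands.
- The arm moves only by the shell command python3 -m jog 'ROWS' [OPENING] [FORCE]. ROWS is JSON, a list of rows, each an object of numbers: "tx", "ty", "tz": the shift along the tool's x, y, z in units of 0.04 m (1.0 is 0.04 m); "rx", "ry", "rz": the turn, a rotation vector about the tool's x, y, z in units of 0.08 rad (1.0 is 0.08 rad). In form: [{"tx": .., "ty": .., "tz": .., "rx": .., "ry": .., "rz": ..}, ...]. A call has 1 to 20 rows; each row shifts and turns the commanded pose from where the row before left it, along the tool's axes as they then stand; what a row does not reach is not made up. A row lasts 1/8 s, in which the tool goes at most 62.5 mm and 10.7 degrees, less where a joint would pass 70% of its speed; a pose out of reach is approached as far as the arm can. A call with a number of a shift or a turn outside -1 to 1 is refused whole. A call with a gripper value outside its range is refused whole. OPENING is the opening, from -1 (shut) to 1 (fully open), set as the call begins (- or left out, the last holds). The fingers move at their own pace and stop on an object; FORCE is the grip in N (left out, the last holds). Time passes only in rows, so rows that do not move let the fingers close. It gives the time, the measured TCP pose, the force, the opening and the grip force at its end, in the units of the state.
- bot.read_state(): the state, without advancing time (a new reading comes with each control period).
- bot.camera(name): name is "scene" or "side" or "wrist"; returns (picture, depth): 420x560x3 uint8, blue, green, red; 420x560 float32, m along the optical axis (not along the pixel's ray), 0 where there is no reading.
- bot.camera_model(name): a dict with "vfov" (degrees; the focal length in pixels is half the picture's height over the tangent of half this angle, whatever the lens; pixels are square), "cx", "cy" (the principal point, pixels), "rvec" (rotation vector, rad) and "tvec" (3), from world to camera coordinates, as OpenCV has them. Camera axes: x right, y down, z forward; pixel columns grow to the right and rows downward; lengths in m; the calibration is good to about 2 mm. A picture is of the moment at which its call begins: read the wrist's pose just before it. camera_model takes no time and is no camera call; for the wrist camera it gives the pose at the moment of the call.
- bot.hand_in(): hands the job in; it is judged then, once.
Trained networks look in the newest picture that a camera, given by its name, has taken for a name from the list of things; names that differ only in an ending like _2 or _b are one class to them, and where a whole thing is asked for, a point or a joint stands for the part that bears it (a point fixed in the world has none). Each returns a list of dicts, best first, with "score" (0 to 1); they miss things now and then, are a little off and sometimes report something else, mostly with a low value. They report only what shows in the picture. A call takes as long as a camera call. They do not tell look-alikes from the thing itself.
- bot.trace(camera, query): "pixels" (420x560 bool, what is visible of it).
- bot.tip_of(camera, query): "point" ([x, y, z] in m, in world coordinates, good to about 4 mm: a listed point, or the origin of a listed thing).
The state is a dict: "time": time; "joints": joint angles; "qd": joint speeds; "tau": joint torques, N m; "ee_pos": TCP position; "orientation": TCP orientation; "contact_force": force on the tool from outside, world axes, zero at the start; "wrist_torque": the same for the moment, N m; "gripper_width": finger opening in m; "gripper_force": force on a finger pad.
Only numpy, scipy, OpenCV 4.12 (cv2) and the standard library are available. Lean on these libraries where they do the work, as an engineer would, in place of code of your own. Each camera call takes 0.05 s, during which the arm holds its last target. There are 200 camera calls.

## Task

Put this mortar batch away. Stand the two cut slabs upright across the slab rack, the taller one next to the rack's fixed end wall and the shorter one after it, and push the sliding stop up until both are held snug against the wall. Set the vial and the amber dropper bottle upright in the grey bottle tray, one in each compartment, never tipping either over, and put the loose mortar cube flat in the empty pocket of the black cube tray without disturbing the cube already there.

Things in the scene. Friction and masses are not known exactly. Their poses are not given: they have to be found in the camera images.
- tall_slab_mid (a point): Centre of the taller cut slab of grey mortar, standing on edge on the bench: 16 mm thick along its x, 60 mm long along its y, 60 mm high along its z. About 0.12 kg.
- short_slab_mid (a point): Centre of the shorter cut slab of grey mortar, standing on edge: 16 mm thick along its x, 60 mm long along its y, 42 mm high along its z. About 0.085 kg.
- cube_mid (a point): Centre of the loose mortar cube to be put away: 28 x 28 x 29 mm high, grey, faces square to its x and y axes.
- vial_mid (a point): Centre (26.5 mm above its foot) of the small round glass vial with a white screw cap: body 25 mm in diameter up to 48 mm high (the cap 22 mm), 53 mm high in all, z up its axis.
- dropper_mid (a point): Centre (48 mm above its foot) of the amber dropper bottle: round body 31 mm in diameter up to 62 mm high, then a narrow neck and a black rubber bulb, 96 mm high in all, z up its axis.
- rack_wall (a point): Fixed aluminium slab rack, 240 x 88 mm. Point on its floor (6 mm above the bench) at the foot of the fixed end wall's inner face, mid-width. x runs along the rack from the wall to the sliding stop, y across, z up. Wall 53 mm high above the floor, 8 mm thick. Guide rails 8.5 mm high, inner faces at y = +-38.5 mm: slabs stand between them, thickness along x, length along y.
- stop (a joint): The rack's sliding stop, m: 0 fully back, grows towards the wall; gap wall to stop face = 0.150 - value, 0.118 with both slabs tight. Steel face 72 mm wide, to 48 mm above the rack floor. Behind it a foot 44 mm long, 8 mm high, with a fixed upright black knob, 20 mm diameter, axis 30 mm behind the face at rack y = 0, 14 to 42 mm above the floor; pinch or push it. Slides at about 2 N, stays put.
- bottle_tray_floor (a point): Fixed grey plastic tray with two open compartments along its y. Point: middle of the tray at the height of its inner floor, 3 mm above the bench, under the dividing wall. Compartments centred at x = 0, y = -31 and +31 mm, each 60 mm along x and 58 mm along y. Walls 3 mm thick, rising 15 mm above this floor.
- cube_tray_centre (a point): Fixed black plastic tray 70 x 132 mm with two shallow square pockets along its y. Point: middle of the tray at the height of the pockets' floor, 6 mm above the bench. The EMPTY pocket is centred at x = 0, y = +31 mm, the filled one at y = -31 mm. Each pocket is 45 mm square inside, with ribs 5 mm high round it.
- old_cube_mid (a point): Centre of the mortar cube already in the cube tray (29 x 28 x 27 mm high), to be left where it is.
Mind the look-alikes: they are no part of the job. Leave any blue or yellow look-alike of the part that bears dropper_mid alone.

How it is judged:
At the end, for the whole second after the job is handed in: Tall slab upright, flat to the wall within 5 mm; short slab upright beside it, centre under 31 mm from the wall; stop at most 5.5 mm from tight. Vial and dropper upright on the bottle tray's floor, one per compartment. Cube flat in the empty pocket, the other in its own. All released, at rest (x of tall_slab_mid in the frame of rack_wall between 0.004 and 0.013 m and y of tall_slab_mid in the frame of rack_wall between -0.014 and 0.014 m and z of tall_slab_mid in the frame of rack_wall between 0.025 and 0.035 m and angle between each of tall_slab_mid, short_slab_mid, cube_mid's own z axis and vertical below 0.1 rad and angle between the x axis of each of tall_slab_mid, short_slab_mid and the x axis of rack_wall, either way round below 0.12 rad and x of short_slab_mid in the frame of rack_wall between 0.019 and 0.031 m and y of short_slab_mid in the frame of rack_wall between -0.014 and 0.014 m and z of short_slab_mid in the frame of rack_wall between 0.016 and 0.026 m and value of joint stop above 0.1125 m and (((x of vial_mid in the frame of bottle_tray_floor between -0.022 and 0.022 m and y of vial_mid in the frame of bottle_tray_floor between 0.008 and 0.054 m and z of vial_mid in the frame of bottle_tray_floor between 0.0205 and 0.0325 m and angle between vial_mid's own z axis and vertical below 0.12 rad) and (x of dropper_mid in the frame of bottle_tray_floor between -0.022 and 0.022 m and y of dropper_mid in the frame of bottle_tray_floor between -0.054 and -0.008 m and z of dropper_mid in the frame of bottle_tray_floor between 0.042 and 0.054 m and angle between dropper_mid's own z axis and vertical below 0.12 rad)) or ((x of vial_mid in the frame of bottle_tray_floor between -0.022 and 0.022 m and y of vial_mid in the frame of bottle_tray_floor between -0.054 and -0.008 m and z of vial_mid in the frame of bottle_tray_floor between 0.0205 and 0.0325 m and angle between vial_mid's own z axis and vertical below 0.12 rad) and (x of dropper_mid in the frame of bottle_tray_floor between -0.022 and 0.022 m and y of dropper_mid in the frame of bottle_tray_floor between 0.008 and 0.054 m and z of dropper_mid in the frame of bottle_tray_floor between 0.042 and 0.054 m and angle between dropper_mid's own z axis and vertical below 0.12 rad))) and x of cube_mid in the frame of cube_tray_centre between -0.013 and 0.013 m and y of cube_mid in the frame of cube_tray_centre between 0.018 and 0.044 m and z of cube_mid in the frame of cube_tray_centre between 0.0115 and 0.0175 m and x of old_cube_mid in the frame of cube_tray_centre between -0.014 and 0.014 m and y of old_cube_mid in the frame of cube_tray_centre between -0.045 and -0.017 m and z of old_cube_mid in the frame of cube_tray_centre between 0.0105 and 0.0165 m and linear speed of each of tall_slab, short_slab, vial, dropper, cube, old_cube below 0.02 m/s); the robot touches nothing.
It fails at once if the cube already in the tray is disturbed (moved more than 12 mm) (distance of old_cube_mid from where it was at the start of the episode above 0.012 m).
It fails at once if the vial or the dropper bottle is tipped over (angle between any of vial_mid, dropper_mid's own z axis and vertical above 0.8 rad).
It also fails if it takes over 141 s, if anything falls off the work surface, if the arm or the gripper's body presses on something with over 40 N, if the wrist force passes 120 N, or if a joint passes its speed limit or range.

## Working session

There is one attempt and no reset: what is moved stays moved. The work goes in short steps, Python scripts to look and compute and a shell command to move; the robot and the scene stay as the last step left them, time stands still between calls to the robot, and variables do not carry over. Pictures are saved under pics/ and viewed, at most 15 in all, crops included, and the job is handed in when it is done.

```bash
ls; mkdir -p pics; cat > h.py <<'E'
import numpy as np, cv2
from cell import bot
from scipy.spatial.transform import Rotation as R
def cam(n,save=None):
    m=bot.camera_model(n); p,d=bot.camera(n)
    if save: cv2.imwrite('pics/'+save,p)
    return p,d,m
def cloud(d,m):
    f=210/np.tan(np.radians(m['vfov'])/2)
    v,u=np.mgrid[0:420,0:560]
    P=np.stack([(u-m['cx'])/f*d,(v-m['cy'])/f*d,d],-1)
    Rm=R.from_rotvec(np.ravel(m['rvec'])).as_matrix()
    W=(P-np.ravel(m['tvec']))@Rm
    W[d<=0]=np.nan
    return W
def proj(p,m):
    f=210/np.tan(np.radians(m['vfov'])/2)
    c=R.from_rotvec(np.ravel(m['rvec'])).apply(p)+np.ravel(m['tvec'])
    return f*c[0]/c[2]+m['cx'],f*c[1]/c[2]+m['cy']
E
python3 - <<'E'
from h import *
s=bot.read_state(); print(s)
for n in ['scene','side']:
    p,d,m=cam(n,n+'0.png'); print(n,m)
    for q in ['tall_slab_mid','short_slab_mid','cube_mid','vial_mid','dropper_mid','rack_wall','stop','bottle_tray_floor','cube_tray_centre','old_cube_mid']:
        try: print(q,[(np.round(r['point'],3).tolist(),round(r['score'],2),np.round(proj(r['point'],m)).tolist()) for r in bot.tip_of(n,q)][:3])
        except Exception as e: print(q,e)
E
```

```text
pics
{'time': 0.0, 'joints': array([ 1.09698487e+00,  3.20298722e-01,  1.56568916e+00,  1.08628610e-05,
        1.25740144e+00, -1.99774076e-02]), 'qd': array([-0.00018799, -0.00118796,  0.00159911,  0.0005602 , -0.00075774,
       -0.00109962]), 'tau': array([-1.62331566e-03, -4.15510261e+01, -2.34158349e+01, -1.81574560e-04,
        8.18986678e-03,  3.42648661e-06]), 'ee_pos': array([0.25199642, 0.51664833, 0.40387413]), 'orientation': array([ 2.24976201e-01,  9.74363845e-01, -8.69830732e-04, -2.24555984e-04]), 'contact_force': array([ 0.48265133, -0.62514927, -0.48556641]), 'wrist_torque': array([-0.06394621, -0.00623244,  0.01354795]), 'gripper_force': 0.0, 'gripper_width': 0.08524601817112193}
scene {'vfov': 45.67943307418642, 'cx': 286.50019313558835, 'cy': 212.36491086520363, 'rvec': array([ 1.90160871, -0.74244287,  0.47477155]), 'tvec': array([-0.31487705,  0.21266743,  0.98866584])}
tall_slab_mid [([0.435, -0.277, 0.027], 0.9, [377.0, 283.0])]
short_slab_mid [([0.382, -0.17, 0.019], 0.89, [323.0, 276.0]), ([0.457, -0.183, 0.048], 0.43, [351.0, 255.0])]
cube_mid [([0.428, -0
[... 880 characters left out ...]
 -0.173, 0.02], 0.6, [263.0, 297.0])]
cube_mid [([0.426, -0.093, 0.016], 0.82, [278.0, 268.0]), ([0.586, 0.322, 0.005], 0.46, [289.0, 178.0])]
vial_mid [([0.35, -0.257, 0.025], 0.93, [262.0, 332.0])]
dropper_mid [([0.515, -0.117, 0.053], 0.97, [325.0, 252.0]), ([0.354, -0.035, 0.046], 0.88, [235.0, 245.0]), ([0.456, -0.181, 0.047], 0.58, [308.0, 281.0])]
rack_wall [([0.513, 0.174, 0.003], 0.83, [280.0, 205.0])]
stop it knows: bottle_tray_floor, cube_mid, cube_tray_centre, dropper_mid, old_cube_mid, rack_wall, short_slab_mid, tall_slab_mid, vial_mid
bottle_tray_floor [([0.587, 0.322, 0.003], 0.57, [290.0, 178.0])]
cube_tray_centre []
old_cube_mid [([0.454, 0.393, 0.01], 0.71, [240.0, 171.0])]
```

View pics/scene0.png

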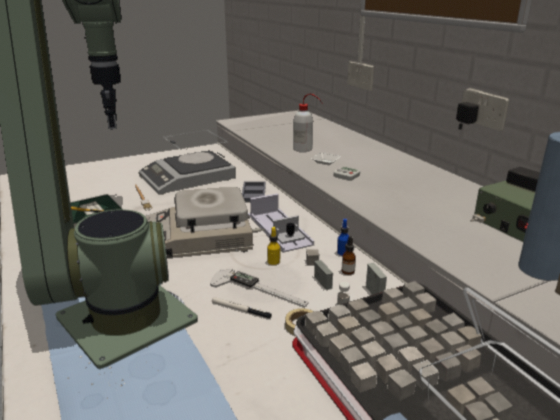

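View pics/side0.png

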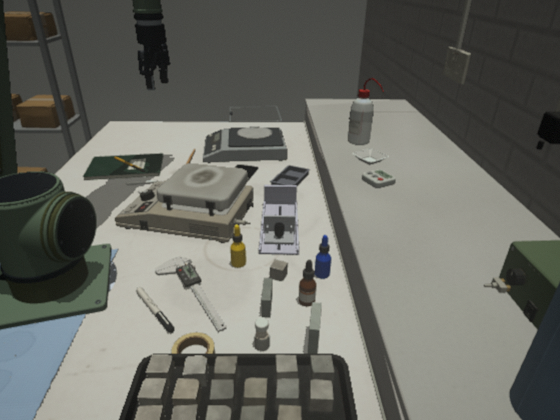

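Candidates in the scene view, droppers first: yellow (273,250), blue (344,240) and amber-brown (348,258); I want the amber one. The other grey parts are the tall slab (376,279), short slab (323,272), loose cube (313,256) and vial (343,293), with many cubes in the big foreground tray. The side view shows the same set, with the rack at (280,218) and the black cube tray around (290,177). A close crop comes next, along with planning the first move.

```bash
cat >> h.py <<'E'
def plan(pos,yaw=None,n=None,s=None):
    """constant row, repeated n times, from current pose to tool-down pose with tool y at world angle yaw"""
    s=s or bot.read_state(); p=s['ee_pos']; q=R.from_quat(s['orientation']); M=q.as_matrix()
    if yaw is None: qt=q
    else:
        y=np.array([np.cos(yaw),np.sin(yaw),0]); z=np.array([0,0,-1.]); x=np.cross(y,z)
        qt=R.from_matrix(np.stack([x,y,z],1))
    rv=(q.inv()*qt).as_rotvec()
    D=np.array(pos)-p
    n0=max(np.linalg.norm(rv)/.08,np.abs(M.T@D).max()/.04)
    if n is None: n=int(np.ceil(n0*1.05+.01))
    while 1:
        A=sum((q*R.from_rotvec(rv*k/n)).as_matrix() for k in range(n))
        t=np.linalg.solve(A,D)/.04
        if max(abs(t).max(),abs(rv/n/.08).max())<=1: break
        n+=1
    print('n',n,'t',np.round(t,3),'r',np.round(rv/n/.08,3),'| totals t',np.round(t*n,2),'r',np.round(rv/.08,2),'pos',np.round(p,4))
def yaws():
    M=R.from_quat(bot.read_state()['orientation']).as_matrix(); return np.arctan2(M[1,1],M[0,1])
E
python3 - <<'E'
from h import *
a=cv2.imread('pics/side0.png')[225:375,210:350]; cv2.imwrite('pics/crop1.png',cv2.resize(a,None,fx=4,fy=4,interpolation=3))
m=bot.camera_model('wrist'); print(m); Rm=R.from_rotvec(np.ravel(m['rvec'])).as_matrix(); print(-Rm.T@np.ravel(m['tvec']),Rm)
print(yaws()); plan([.49,.29,.45],yaws())
plan([.46,.29,.45],1.57)
E
```

```text
{'vfov': 67.52398762229764, 'cx': 278.1709772092775, 'cy': 217.5291666145832, 'rvec': array([-2.44519788, -1.52828339, -0.22725352]), 'tvec': array([-0.57566244, -0.03859125,  0.37713785])}
[0.18694393 0.5490715  0.37240023] [[ 4.38116222e-01  8.98918193e-01  5.07260934e-04]
 [ 8.60173326e-01 -4.19396438e-01  2.90186968e-01]
 [ 2.61067088e-01 -1.26699286e-01 -9.56969836e-01]]
1.1170469408054886
n 9 t [-0.87  -0.277 -0.126] r [ 0.  0. -0.] | totals t [-7.83 -2.49 -1.13] r [ 0.  0. -0.] pos [0.2521 0.5168 0.4047]
n 8 t [-0.815 -0.526 -0.141] r [ 0.     0.    -0.708] | totals t [-6.52 -4.21 -1.13] r [ 0.    0.   -5.66] pos [0.2521 0.5168 0.4047]
```

View pics/crop1.png

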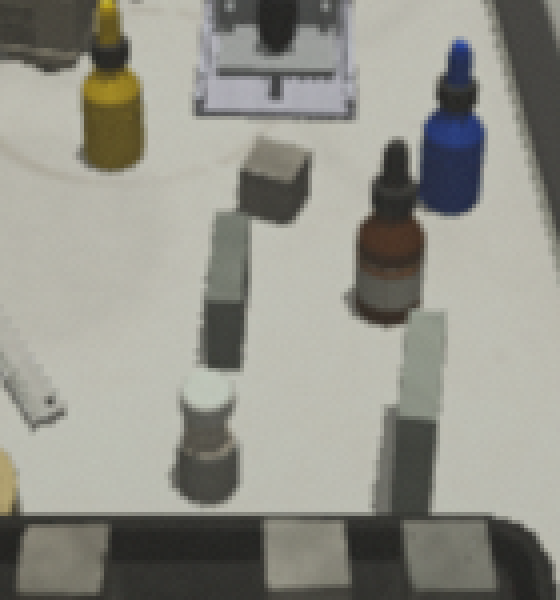

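Crop: the amber bottle with a grey label is at crop (392,250), i.e. side (308,287). Blue and yellow are clearly distinct at (455,130) and (112,100). The slabs, cube and vial are as expected, and the tall slab stands close to the foreground tray's rim. Next, an overview from the wrist camera.

```bash
python3 -m jog '[{"tx":-0.81,"ty":-0.53,"tz":-0.14,"rz":-0.71},{"tx":-0.81,"ty":-0.53,"tz":-0.14,"rz":-0.71},{"tx":-0.81,"ty":-0.53,"tz":-0.14,"rz":-0.71},{"tx":-0.81,"ty":-0.53,"tz":-0.14,"rz":-0.71},{"tx":-0.81,"ty":-0.53,"tz":-0.14,"rz":-0.71},{"tx":-0.81,"ty":-0.53,"tz":-0.14,"rz":-0.71},{"tx":-0.81,"ty":-0.53,"tz":-0.14,"rz":-0.71},{"tx":-0.81,"ty":-0.53,"tz":-0.14,"rz":-0.71},{},{}]' 1
python3 - <<'E'
from h import *
p,d,m=cam('wrist','w1.png')
np.savez('w1.npz',p=p,d=d,**m)
for q in ['rack_wall','bottle_tray_floor','cube_tray_centre','old_cube_mid']:
    print(q,[(np.round(r['point'],3).tolist(),round(r['score'],2),np.round(proj(r['point'],m)).tolist()) for r in bot.tip_of('wrist',q)][:3])
plan([.40,-.18,.42],0,None)
E
```

```text
rack_wall []
bottle_tray_floor []
cube_tray_centre [([0.451, 0.393, 0.004], 0.91, [260.0, 350.0]), ([0.431, 0.36, 0.018], 0.19, [232.0, 355.0])]
old_cube_mid [([0.431, 0.364, 0.017], 0.92, [234.0, 353.0])]
n 18 t [-0.968 -0.387 -0.021] r [ 0.    -0.     0.776] | totals t [-17.43  -6.97  -0.38] r [ 0.   -0.   13.96] pos [0.2521 0.5168 0.4048]validation failed for argument at $[0]...
```

View pics/w1.png

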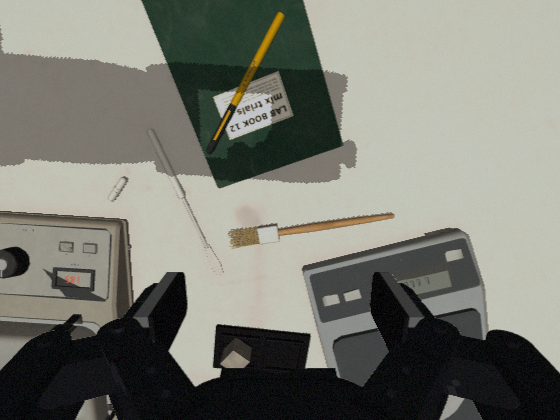

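The move was refused because rows need all six keys. The wrist picture shows the black cube tray at (260,350) with the old cube in its left pocket; the open gripper blocks the bottom of the view. I'll use yaw 0, which puts the camera on the +y side.

```bash
python3 - <<'E'
from h import *
plan([.50,.17,.47],0)
E
```

```text
n 15 t [-0.748  0.019 -0.109] r [ 0.    -0.     0.931] | totals t [-11.23   0.28  -1.63] r [ 0.   -0.   13.96] pos [0.2521 0.5168 0.4048]
```

```bash
python3 -m jog '[{"tx":-0.75,"ty":0.02,"tz":-0.11,"rx":0,"ry":0,"rz":0.93},{"tx":-0.75,"ty":0.02,"tz":-0.11,"rx":0,"ry":0,"rz":0.93},{"tx":-0.75,"ty":0.02,"tz":-0.11,"rx":0,"ry":0,"rz":0.93},{"tx":-0.75,"ty":0.02,"tz":-0.11,"rx":0,"ry":0,"rz":0.93},{"tx":-0.75,"ty":0.02,"tz":-0.11,"rx":0,"ry":0,"rz":0.93},{"tx":-0.75,"ty":0.02,"tz":-0.11,"rx":0,"ry":0,"rz":0.93},{"tx":-0.75,"ty":0.02,"tz":-0.11,"rx":0,"ry":0,"rz":0.93},{"tx":-0.75,"ty":0.02,"tz":-0.11,"rx":0,"ry":0,"rz":0.93},{"tx":-0.75,"ty":0.02,"tz":-0.11,"rx":0,"ry":0,"rz":0.93},{"tx":-0.75,"ty":0.02,"tz":-0.11,"rx":0,"ry":0,"rz":0.93},{"tx":-0.75,"ty":0.02,"tz":-0.11,"rx":0,"ry":0,"rz":0.93},{"tx":-0.75,"ty":0.02,"tz":-0.11,"rx":0,"ry":0,"rz":0.93},{"tx":-0.75,"ty":0.02,"tz":-0.11,"rx":0,"ry":0,"rz":0.93},{"tx":-0.75,"ty":0.02,"tz":-0.11,"rx":0,"ry":0,"rz":0.93},{"tx":-0.75,"ty":0.02,"tz":-0.11,"rx":0,"ry":0,"rz":0.93},{"tx":0,"ty":0,"tz":0,"rx":0,"ry":0,"rz":0}]' 1
python3 - <<'E'
from h import *
p,d,m=cam('wrist','w2.png')
np.savez('w2.npz',p=p,d=d,**m)
for q in ['rack_wall','bottle_tray_floor','cube_tray_centre','old_cube_mid']:
    print(q,[(np.round(r['point'],3).tolist(),round(r['score'],2),np.round(proj(r['point'],m)).tolist()) for r in bot.tip_of('wrist',q)][:3])
print(yaws(),bot.read_state()['joints'])
plan([.41,-.24,.45],0,None)
E
```

```text
time: 3.25
ee_pos: [0.5014, 0.1684, 0.4712]
orientation: [0.708, 0.707, 0.0, 0.0]
contact_force: [0.1, 0.0, -0.4]
gripper_width: 0.0852
gripper_force: 0.0
rack_wall [([0.514, 0.18, 0.007], 0.83, [286.0, 170.0])]
bottle_tray_floor [([0.589, 0.32, -0.001], 0.87, [346.0, 58.0])]
cube_tray_centre []
old_cube_mid [([0.43, 0.361, 0.016], 0.64, [216.0, 17.0])]
0.0024660575924859126 [3.06212476e-01 2.12139880e-01 1.54854103e+00 4.24479774e-04
 1.38116885e+00 3.03666412e-01]
n 11 t [-0.933 -0.209  0.046] r [-0.    -0.     0.003] | totals t [-10.26  -2.29   0.51] r [-0.   -0.    0.03] pos [0.5012 0.1706 0.4705]
```

View pics/w2.png

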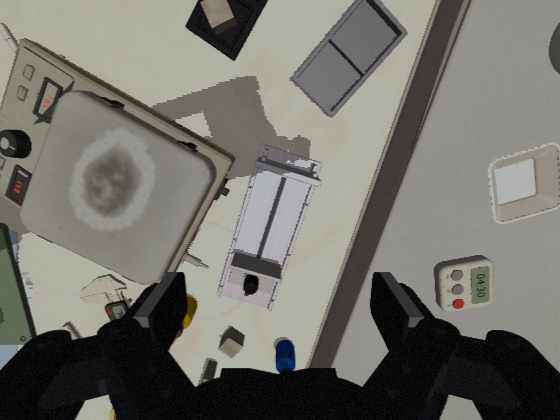

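The wrist view shows the rack with its wall at (290,162) and the knob at (250,285), the bottle tray rotated at (348,57), and the cube tray cut off at (225,20). Next I'll view the objects.

```bash
python3 -m jog '[{"tx":-0.93,"ty":-0.21,"tz":0.05,"rx":0,"ry":0,"rz":0},{"tx":-0.93,"ty":-0.21,"tz":0.05,"rx":0,"ry":0,"rz":0},{"tx":-0.93,"ty":-0.21,"tz":0.05,"rx":0,"ry":0,"rz":0},{"tx":-0.93,"ty":-0.21,"tz":0.05,"rx":0,"ry":0,"rz":0},{"tx":-0.93,"ty":-0.21,"tz":0.05,"rx":0,"ry":0,"rz":0},{"tx":-0.93,"ty":-0.21,"tz":0.05,"rx":0,"ry":0,"rz":0},{"tx":-0.93,"ty":-0.21,"tz":0.05,"rx":0,"ry":0,"rz":0},{"tx":-0.93,"ty":-0.21,"tz":0.05,"rx":0,"ry":0,"rz":0},{"tx":-0.93,"ty":-0.21,"tz":0.05,"rx":0,"ry":0,"rz":0},{"tx":-0.93,"ty":-0.21,"tz":0.05,"rx":0,"ry":0,"rz":0},{"tx":-0.93,"ty":-0.21,"tz":0.05,"rx":0,"ry":0,"rz":0},{"tx":0,"ty":0,"tz":0,"rx":0,"ry":0,"rz":0}]' 1
python3 - <<'E'
from h import *
p,d,m=cam('wrist','w3.png')
np.savez('w3.npz',p=p,d=d,**m)
W=cloud(d,m); print('bench z',np.nanmedian(W[...,2]))
def rect(pts): 
    (c,s,a)=cv2.minAreaRect(pts[:,:2].astype(np.float32)*1000); return np.round(c,1),np.round(s,1),round(a,1)
for q,h in [('tall_slab_mid',.06),('short_slab_mid',.042),('cube_mid',.029),('vial_mid',.053),('dropper_mid',.096)]:
    print(q,[(np.round(r['point'],3).tolist(),round(r['score'],2),np.round(proj(r['point'],m)).tolist()) for r in bot.tip_of('wrist',q)][:3])
    for r in bot.trace('wrist',q)[:3]:
        if r['score']<.4: continue
        P=W[r['pixels']]; P=P[np.isfinite(P[:,2])]
        T=P[P[:,2]>np.percentile(P[:,2],97)-.007]
        print('   ',round(r['score'],2),'n',len(P),'zmax',np.percentile(P[:,2],[50,90,98]).round(4),'top',len(T),rect(T))
print(bot.read_state()['joints'])
E
```

```text
time: 5.0
ee_pos: [0.4093, -0.2408, 0.4482]
orientation: [0.707, 0.707, -0.0, -0.0]
contact_force: [-0.3, -0.4, -0.8]
gripper_width: 0.0854
gripper_force: 0.0
bench z 0.06254120265018744
tall_slab_mid [([0.43, -0.277, 0.03], 0.76, [294.0, 213.0])]
    0.56 n 1084 zmax [0.0576 0.059  0.0597] top 675 (array([ 434.2, -276.3]), array([60.2, 16.2]), 64.9)
short_slab_mid [([0.379, -0.176, 0.018], 0.69, [252.0, 130.0])]
    0.75 n 831 zmax [0.0402 0.0413 0.0419] top 753 (array([ 383. , -172.3]), array([60., 16.]), 71.0)
cube_mid [([0.429, -0.094, 0.015], 0.69, [294.0, 56.0])]
    0.63 n 720 zmax [0.0271 0.0281 0.0289] top 678 (array([428. , -95.6]), array([28.3, 27.7]), 51.5)
vial_mid [([0.35, -0.262, 0.026], 0.66, [231.0, 200.0])]
    0.64 n 445 zmax [0.0504 0.0522 0.0529] top 256 (array([ 350.6, -259.9]), array([20.7, 20.6]), 19.9)
dropper_mid [([0.512, -0.12, 0.049], 0.95, [373.0, 77.0]), ([0.454, -0.184, 0.049], 0.76, [316.0, 138.0]), ([0.352, -0.261, 0.026], 0.53, [232.0, 199.0])]
    0.98 n 989 zmax [0.05   0.089  0.0939] top 126 (array([ 512.7, -116. ]), array([11.3,  9.3]), 85.9)
    0.61 n 359 zmax [0.0261 0.0426 0.0455] top 77 (array([359.4, -47.7]), array([19.4,  4.1]), 1.7)
    0.58 n 620 zmax [0.0514 0.0915 0.0938] top 108 (array([ 456.6, -181.5]), array([11.3, 10.8]), 2.5)
[-5.52951387e-01  1.32253009e-01  1.70279081e+00  1.54136934e-04
  1.30638779e+00 -5.54671362e-01]
```

View pics/w3.png

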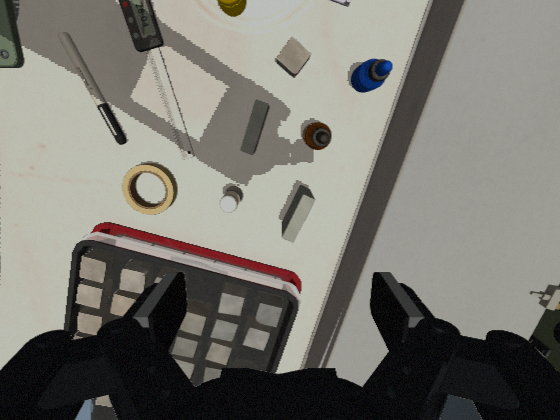

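The sizes match. The objects sit at tall slab (298,212), short slab (255,127), cube (294,56), vial (231,198) and amber dropper (317,135). The blue one at (371,75) is to be avoided, as is the counter edge at about (345,236). Next, rack and tray poses from w2.

```bash
python3 - <<'E'
from h import *
def rect(pts): 
    (c,s,a)=cv2.minAreaRect(pts[:,:2].astype(np.float32)*1000); return np.round(c,1),np.round(s,1),round(a,1)
z=np.load('w2.npz'); W=cloud(z['d'],z); 
def sel(u0,u1,v0,v1,z0,z1):
    P=W[v0:v1,u0:u1].reshape(-1,3); return P[(P[:,2]>z0)&(P[:,2]<z1)]
B=sel(285,415,0,125,.009,.03); print('btray',len(B),rect(B), B[:,2].max())
C=sel(180,270,0,70,.004,.02); print('ctray part',len(C),rect(C))
Wl=sel(240,340,130,200,.05,.075); print('wall top',len(Wl),rect(Wl),np.median(Wl[:,2]))
F=sel(215,335,140,315,.003,.09); print('rack',len(F),rect(F))
S=sel(215,300,240,300,.045,.075); print('stop top',len(S),rect(S),np.median(S[:,2]))
K=sel(235,265,265,300,.035,.06); print('knob',len(K),rect(K),np.median(K[:,2]))
# raster height map of counter
z3=np.load('w3.npz'); W=cloud(z3['d'],z3)
for v in (130,180,212,240):
    print(v,[(u,np.round(W[v,u],3).tolist()) for u in (325,340,350,360,375,400)])
print([(v,np.round(W[v,290],3).tolist()) for v in (245,255,265,275,285)])
E
```

```text
btray 2053 (array([615.8, 296.4]), array([131. , 142.6]), 48.2) 0.029989402757454653
ctray part 1757 (array([439.9, 368.1]), array([77.2, 69.8]), 57.2)
wall top 487 (array([515.6, 182.6]), array([ 8.2, 83.5]), 72.3) 0.05721878842809905
rack 9993 (array([504.8,  83.4]), array([259.6, 181.4]), 87.2)
stop top 434 (array([467.6,  30.4]), array([39.2, 71.9]), 72.8) 0.05045999351563753
knob 440 (array([459.1,  32.4]), array([40.4, 42.4]), 72.6) 0.046382238897677064
130 [(325, [0.46, -0.175, 0.071]), (340, [0.49, -0.176, -0.001]), (350, [0.503, -0.176, -0.002]), (360, [0.515, -0.176, -0.002]), (375, [0.534, -0.176, -0.001]), (400, [0.55, -0.175, 0.044])]
180 [(325, [0.473, -0.241, -0.001]), (340, [0.493, -0.241, -0.0]), (350, [0.507, -0.241, -0.003]), (360, [0.52, -0.241, -0.001]), (375, [0.532, -0.236, 0.025]), (400, [0.537, -0.224, 0.093])]
212 [(325, [0.475, -0.285, -0.001]), (340, [0.496, -0.285, -0.002]), (350, [0.509, -0.285, -0.001]), (360, [0.52, -0.282, 0.011]), (375, [0.524, -0.268, 0.061]), (400, [0.54, -0.258, 0.094])]
240 [(325, [0.477, -0.327, -0.002]), (340, [0.498, -0.327, -0.001]), (350, [0.51, -0.323, 0.009]), (360, [0.513, -0.308, 0.046]), (375, [0.517, -0.29, 0.093]), (400, [0.544, -0.29, 0.095])]
[(245, [0.427, -0.334, -0.002]), (255, [0.428, -0.35, -0.002]), (265, [0.428, -0.365, -0.001]), (275, [0.427, -0.366, 0.028]), (285, [0.426, -0.366, 0.056])]
```

```bash
python3 - <<'E'
from h import *
plan([.4342,-.2763,.27],np.radians(-25.1))
E
```

```text
n 6 t [-0.135  0.13   0.745] r [ 0.    -0.     0.916] | totals t [-0.81  0.78  4.47] r [ 0.  -0.   5.5] pos [ 0.4094 -0.2391  0.4488]
```

```bash
python3 -m jog '[{"tx":-0.135,"ty":0.13,"tz":0.745,"rx":0,"ry":0,"rz":0.916},{"tx":-0.135,"ty":0.13,"tz":0.745,"rx":0,"ry":0,"rz":0.916},{"tx":-0.135,"ty":0.13,"tz":0.745,"rx":0,"ry":0,"rz":0.916},{"tx":-0.135,"ty":0.13,"tz":0.745,"rx":0,"ry":0,"rz":0.916},{"tx":-0.135,"ty":0.13,"tz":0.745,"rx":0,"ry":0,"rz":0.916},{"tx":-0.135,"ty":0.13,"tz":0.745,"rx":0,"ry":0,"rz":0.916},{"tx":0,"ty":0,"tz":0,"rx":0,"ry":0,"rz":0},{"tx":0,"ty":0,"tz":0,"rx":0,"ry":0,"rz":0}]' -0.06
python3 - <<'E'
from h import *
plan([.4342,-.2763,.19],np.radians(-25.1))
E
```

```text
time: 6.55
ee_pos: [0.4342, -0.2768, 0.2708]
orientation: [0.844, 0.537, 0.0, 0.001]
contact_force: [-0.3, -0.3, -0.1]
gripper_width: 0.0403
gripper_force: 0.0
n 3 t [ 0.004 -0.003  0.673] r [0.005 0.    0.002] | totals t [ 0.01 -0.01  2.02] r [0.02 0.   0.01] pos [ 0.4342 -0.2768  0.2708]
```

```bash
python3 -m jog '[{"tx":0,"ty":0,"tz":0.67,"rx":0,"ry":0,"rz":0},{"tx":0,"ty":0,"tz":0.67,"rx":0,"ry":0,"rz":0},{"tx":0,"ty":0,"tz":0.67,"rx":0,"ry":0,"rz":0},{"tx":0,"ty":0,"tz":0,"rx":0,"ry":0,"rz":0}]' -0.06
python3 -m jog '[{"tx":0,"ty":0,"tz":0,"rx":0,"ry":0,"rz":0},{"tx":0,"ty":0,"tz":0,"rx":0,"ry":0,"rz":0},{"tx":0,"ty":0,"tz":0,"rx":0,"ry":0,"rz":0},{"tx":0,"ty":0,"tz":0,"rx":0,"ry":0,"rz":0},{"tx":0,"ty":0,"tz":-0.8,"rx":0,"ry":0,"rz":0},{"tx":0,"ty":0,"tz":-0.8,"rx":0,"ry":0,"rz":0},{"tx":0,"ty":0,"tz":-0.8,"rx":0,"ry":0,"rz":0},{"tx":0,"ty":0,"tz":-0.8,"rx":0,"ry":0,"rz":0},{"tx":0,"ty":0,"tz":0,"rx":0,"ry":0,"rz":0}]' -1 40
python3 - <<'E'
from h import *
u=np.array([-.304,-.953]); w=np.array([.5144,.1788])
p=w+.040*u; print(p)
plan([*p,.33],np.radians(-107.5))
E
```

```text
time: 7.05
ee_pos: [0.4338, -0.2764, 0.1894]
orientation: [0.844, 0.537, -0.0, -0.001]
contact_force: [0.0, -0.3, -0.5]
gripper_width: 0.0403
gripper_force: 0.0
time: 8.18
ee_pos: [0.4344, -0.2771, 0.3202]
orientation: [0.844, 0.536, 0.001, 0.003]
contact_force: [-0.7, 0.2, -1.6]
gripper_width: 0.0154
gripper_force: 39.2
[0.50224 0.14068]
n 19 t [ 0.349 -0.497 -0.015] r [ 0.004 -0.003  0.946] | totals t [ 6.64 -9.45 -0.28] r [ 0.07 -0.05 17.97] pos [ 0.4344 -0.2771  0.3202]
```

```bash
python3 -m jog '[{"tx":0.35,"ty":-0.5,"tz":-0.1,"rx":0,"ry":0,"rz":0.946},{"tx":0.35,"ty":-0.5,"tz":-0.1,"rx":0,"ry":0,"rz":0.946},{"tx":0.35,"ty":-0.5,"tz":-0.1,"rx":0,"ry":0,"rz":0.946},{"tx":0.35,"ty":-0.5,"tz":-0.1,"rx":0,"ry":0,"rz":0.946},{"tx":0.35,"ty":-0.5,"tz":-0.1,"rx":0,"ry":0,"rz":0.946},{"tx":0.35,"ty":-0.5,"tz":-0.1,"rx":0,"ry":0,"rz":0.946},{"tx":0.35,"ty":-0.5,"tz":-0.1,"rx":0,"ry":0,"rz":0.946},{"tx":0.35,"ty":-0.5,"tz":-0.1,"rx":0,"ry":0,"rz":0.946},{"tx":0.35,"ty":-0.5,"tz":-0.1,"rx":0,"ry":0,"rz":0.946},{"tx":0.35,"ty":-0.5,"tz":-0.1,"rx":0,"ry":0,"rz":0.946},{"tx":0.35,"ty":-0.5,"tz":0,"rx":0,"ry":0,"rz":0.946},{"tx":0.35,"ty":-0.5,"tz":0,"rx":0,"ry":0,"rz":0.946},{"tx":0.35,"ty":-0.5,"tz":0,"rx":0,"ry":0,"rz":0.946},{"tx":0.35,"ty":-0.5,"tz":0,"rx":0,"ry":0,"rz":0.946},{"tx":0.35,"ty":-0.5,"tz":0,"rx":0,"ry":0,"rz":0.946},{"tx":0.35,"ty":-0.5,"tz":0,"rx":0,"ry":0,"rz":0.946},{"tx":0.35,"ty":-0.5,"tz":0,"rx":0,"ry":0,"rz":0.946},{"tx":0.35,"ty":-0.5,"tz":0,"rx":0,"ry":0,"rz":0.946},{"tx":0.35,"ty":-0.5,"tz":0,"rx":0,"ry":0,"rz":0.946},{"tx":0,"ty":0,"tz":0,"rx":0,"ry":0,"rz":0}]'
python3 - <<'E'
from h import *
plan([.5022,.1407,.26],np.radians(-107.5))
p,d,m=cam('wrist','w4.png'); np.savez('w4.npz',p=p,d=d,**m)
p,d,m=cam('side','side1.png')
E
```

```text
time: 10.68
ee_pos: [0.502, 0.1436, 0.356]
orientation: [0.988, -0.151, -0.001, 0.0]
contact_force: [-0.4, -0.6, -1.1]
gripper_width: 0.0159
gripper_force: 39.3
n 3 t [0.009 0.022 0.8  ] r [0.004 0.007 0.006] | totals t [0.03 0.07 2.4 ] r [0.01 0.02 0.02] pos [0.502  0.1436 0.356 ]
```

View pics/w4.png

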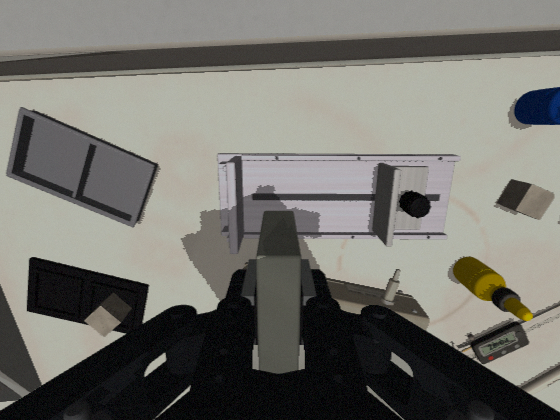

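The view shows the slab held straight, parallel to the rack wall at (232,205), the knob at (415,203), the bottle tray at (85,165) and the cube tray at (85,295). Lower and release.

```bash
python3 -m jog '[{"tx":0.01,"ty":0.02,"tz":0.8,"rx":0,"ry":0,"rz":0},{"tx":0.01,"ty":0.02,"tz":0.8,"rx":0,"ry":0,"rz":0},{"tx":0.01,"ty":0.02,"tz":0.8,"rx":0,"ry":0,"rz":0},{"tx":0,"ty":0,"tz":0.4,"rx":0,"ry":0,"rz":0},{"tx":0,"ty":0,"tz":0.4,"rx":0,"ry":0,"rz":0},{"tx":0,"ty":0,"tz":0.4,"rx":0,"ry":0,"rz":0},{"tx":0,"ty":0,"tz":0.2,"rx":0,"ry":0,"rz":0},{"tx":0,"ty":0,"tz":0.15,"rx":0,"ry":0,"rz":0},{"tx":0,"ty":0,"tz":0,"rx":0,"ry":0,"rz":0},{"tx":0,"ty":0,"tz":0,"rx":0,"ry":0,"rz":0}]'
python3 - <<'E'
from h import *
z=np.load('w4.npz'); W=cloud(z['d'],z)
def rect(pts): 
    (c,s,a)=cv2.minAreaRect(pts[:,:2].astype(np.float32)*1000); return np.round(c,1),np.round(s,1),round(a,1)
def sel(u0,u1,v0,v1,z0,z1):
    P=W[v0:v1,u0:u1].reshape(-1,3); return P[(P[:,2]>z0)&(P[:,2]<z1)]
B=sel(0,170,95,235,.006,.03); print('btray',len(B),rect(B))
C=sel(20,150,245,340,.004,.05); print('ctray',len(C),rect(C))
C=sel(20,150,245,340,.022,.05); print('oldcube',len(C),rect(C),np.median(C[:,2]))
K=sel(400,440,180,225,.035,.06); K=K[K[:,2]>.04]; print('knob',len(K),rect(K))
Wl=sel(210,250,145,260,.05,.075); print('wall',rect(Wl))
S=sel(370,398,150,260,.046,.075); print('stop',rect(S))
F=sel(205,470,140,265,.004,.075); print('rack',rect(F))
s=bot.read_state(); print(s['ee_pos'],s['contact_force'])
E
```

```text
time: 12.02
ee_pos: [0.5021, 0.1402, 0.2]
orientation: [0.988, -0.152, 0.0, -0.0]
contact_force: [-1.1, -0.2, 0.1]
gripper_width: 0.0157
gripper_force: 39.3
btray 3650 (array([588.8, 319.8]), array([131.9,  71.7]), 48.3)
ctray 5264 (array([439.2, 401.8]), array([134.2, 107.7]), 56.9)
oldcube 770 (array([434.2, 363.8]), array([28.2, 31. ]), 23.9) 0.03146163640798774
knob 422 (array([463.9,  20.1]), array([20.3, 20.8]), 60.0)
wall (array([515.4, 181.9]), array([ 8.3, 83.6]), 72.5)
stop (array([472.2,  45.4]), array([ 6.6, 71.1]), 72.4)
rack (array([466.1,  77. ]), array([272.3, 119.5]), 71.6)
[0.502117   0.14024252 0.19995947] [-1.05684048 -0.22671006  0.09410971]
```

```bash
python3 -m jog '[{"tx":0,"ty":0,"tz":0.08,"rx":0,"ry":0,"rz":0},{"tx":0,"ty":0,"tz":0,"rx":0,"ry":0,"rz":0},{"tx":0,"ty":0,"tz":0,"rx":0,"ry":0,"rz":0}]'
python3 - <<'E'
from h import *
p,d,m=cam('side'); cv2.imwrite('pics/side2.png',cv2.resize(p[160:260,220:340],None,fx=5,fy=5,interpolation=3))
E
```

```text
time: 12.4
ee_pos: [0.5023, 0.1403, 0.1972]
orientation: [0.988, -0.152, 0.001, -0.0]
contact_force: [-0.1, -0.8, 6.3]
gripper_width: 0.0157
gripper_force: 40.0
```

View pics/side2.png

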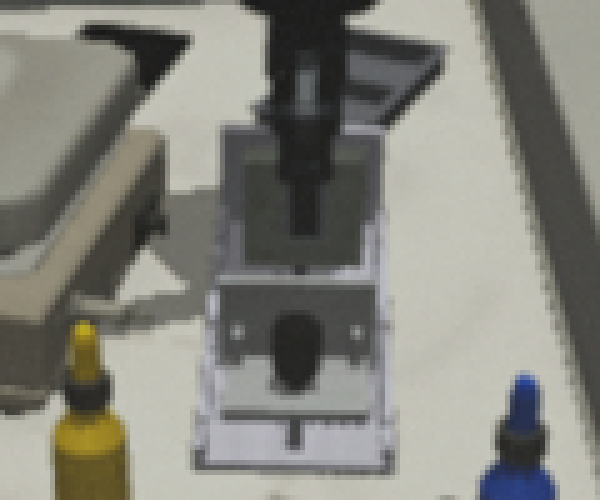

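The slab sits on the rack floor between the rails (crop (305,205)). Releasing it with a small opening.

```bash
python3 -m jog '[{"tx":0,"ty":0,"tz":0,"rx":0,"ry":0,"rz":0},{"tx":0,"ty":0,"tz":0,"rx":0,"ry":0,"rz":0},{"tx":0,"ty":0,"tz":0,"rx":0,"ry":0,"rz":0},{"tx":0,"ty":0,"tz":-0.4,"rx":0,"ry":0,"rz":0},{"tx":0,"ty":0,"tz":-0.8,"rx":0,"ry":0,"rz":0},{"tx":0,"ty":0,"tz":-0.8,"rx":0,"ry":0,"rz":0},{"tx":0,"ty":0,"tz":-0.8,"rx":0,"ry":0,"rz":0}]' -0.3
python3 - <<'E'
from h import *
plan([.383,-.1723,.27],np.radians(-19))
E
```

```text
time: 13.32
ee_pos: [0.5018, 0.1402, 0.3091]
orientation: [0.988, -0.152, -0.0, 0.0]
contact_force: [0.1, 0.6, -0.3]
gripper_width: 0.0299
gripper_force: 0.0
n 21 t [-0.314  0.309  0.047] r [-0.    0.   -0.92] | totals t [-6.59  6.49  0.98] r [-0.000e+00  1.000e-02 -1.931e+01] pos [0.5018 0.1402 0.3091]
```

```bash
python3 -m jog '[{"tx":-0.33,"ty":0.325,"tz":0,"rx":0,"ry":0,"rz":-0.966},{"tx":-0.33,"ty":0.325,"tz":0,"rx":0,"ry":0,"rz":-0.966},{"tx":-0.33,"ty":0.325,"tz":0,"rx":0,"ry":0,"rz":-0.966},{"tx":-0.33,"ty":0.325,"tz":0,"rx":0,"ry":0,"rz":-0.966},{"tx":-0.33,"ty":0.325,"tz":0,"rx":0,"ry":0,"rz":-0.966},{"tx":-0.33,"ty":0.325,"tz":0,"rx":0,"ry":0,"rz":-0.966},{"tx":-0.33,"ty":0.325,"tz":0,"rx":0,"ry":0,"rz":-0.966},{"tx":-0.33,"ty":0.325,"tz":0,"rx":0,"ry":0,"rz":-0.966},{"tx":-0.33,"ty":0.325,"tz":0,"rx":0,"ry":0,"rz":-0.966},{"tx":-0.33,"ty":0.325,"tz":0,"rx":0,"ry":0,"rz":-0.966},{"tx":-0.33,"ty":0.325,"tz":0,"rx":0,"ry":0,"rz":-0.966},{"tx":-0.33,"ty":0.325,"tz":0,"rx":0,"ry":0,"rz":-0.966},{"tx":-0.33,"ty":0.325,"tz":0,"rx":0,"ry":0,"rz":-0.966},{"tx":-0.33,"ty":0.325,"tz":0,"rx":0,"ry":0,"rz":-0.966},{"tx":-0.33,"ty":0.325,"tz":0,"rx":0,"ry":0,"rz":-0.966},{"tx":-0.33,"ty":0.325,"tz":0,"rx":0,"ry":0,"rz":-0.966},{"tx":-0.33,"ty":0.325,"tz":0,"rx":0,"ry":0,"rz":-0.966},{"tx":-0.33,"ty":0.325,"tz":0,"rx":0,"ry":0,"rz":-0.966},{"tx":-0.33,"ty":0.325,"tz":0,"rx":0,"ry":0,"rz":-0.966},{"tx":-0.33,"ty":0.325,"tz":0,"rx":0,"ry":0,"rz":-0.966}]' -0.06
python3 -m jog '[{"tx":0,"ty":0,"tz":0,"rx":0,"ry":0,"rz":0},{"tx":0,"ty":0,"tz":0,"rx":0,"ry":0,"rz":0}]'
python3 - <<'E'
from h import *
plan([.383,-.1723,.181],np.radians(-19))
E
```

```text
time: 15.82
ee_pos: [0.3825, -0.1731, 0.3082]
orientation: [0.813, 0.582, 0.0, -0.0]
contact_force: [-0.3, 0.1, 0.1]
gripper_width: 0.0402
gripper_force: 0.0
time: 16.08
ee_pos: [0.3821, -0.1721, 0.3081]
orientation: [0.814, 0.58, -0.0, -0.001]
contact_force: [0.1, -0.1, 0.5]
gripper_width: 0.0403
gripper_force: 0.0
n 4 t [0.    0.006 0.794] r [-0.003 -0.001 -0.002] | totals t [0.   0.02 3.18] r [-0.01 -0.01 -0.01] pos [ 0.3821 -0.1721  0.3081]
```

```bash
python3 -m jog '[{"tx":0,"ty":0.005,"tz":0.8,"rx":0,"ry":0,"rz":0},{"tx":0,"ty":0.005,"tz":0.8,"rx":0,"ry":0,"rz":0},{"tx":0,"ty":0.005,"tz":0.8,"rx":0,"ry":0,"rz":0},{"tx":0,"ty":0.005,"tz":0.78,"rx":0,"ry":0,"rz":0},{"tx":0,"ty":0,"tz":0,"rx":0,"ry":0,"rz":0}]'
python3 -m jog '[{"tx":0,"ty":0,"tz":0,"rx":0,"ry":0,"rz":0},{"tx":0,"ty":0,"tz":0,"rx":0,"ry":0,"rz":0},{"tx":0,"ty":0,"tz":0,"rx":0,"ry":0,"rz":0},{"tx":0,"ty":0,"tz":0,"rx":0,"ry":0,"rz":0},{"tx":0,"ty":0,"tz":-0.8,"rx":0,"ry":0,"rz":0},{"tx":0,"ty":0,"tz":-0.8,"rx":0,"ry":0,"rz":0},{"tx":0,"ty":0,"tz":-0.8,"rx":0,"ry":0,"rz":0},{"tx":0,"ty":0,"tz":-0.8,"rx":0,"ry":0,"rz":0},{"tx":0,"ty":0,"tz":-0.8,"rx":0,"ry":0,"rz":0}]' -1 40
python3 - <<'E'
from h import *
u=np.array([-.304,-.953]); w=np.array([.5144,.1788])
p=w+.092*u; print(p)
plan([*p,.33],np.radians(-107.5),20)
E
```

```text
time: 16.7
ee_pos: [0.3823, -0.1718, 0.1798]
orientation: [0.814, 0.581, -0.001, -0.002]
contact_force: [0.3, 0.0, 0.2]
gripper_width: 0.0402
gripper_force: 0.0
time: 17.82
ee_pos: [0.3829, -0.1727, 0.3425]
orientation: [0.814, 0.581, 0.0, 0.0]
contact_force: [0.7, 0.2, -0.1]
gripper_width: 0.0156
gripper_force: 40.0
[0.486432 0.091124]
n 20 t [ 0.302 -0.25   0.016] r [ 0.    -0.     0.966] | totals t [ 6.04 -5.    0.31] r [ 1.000e-02 -0.000e+00  1.931e+01] pos [ 0.3829 -0.1727  0.3425]
```

```bash
python3 -m jog '[{"tx":0.302,"ty":-0.25,"tz":0,"rx":0,"ry":0,"rz":0.966},{"tx":0.302,"ty":-0.25,"tz":0,"rx":0,"ry":0,"rz":0.966},{"tx":0.302,"ty":-0.25,"tz":0,"rx":0,"ry":0,"rz":0.966},{"tx":0.302,"ty":-0.25,"tz":0,"rx":0,"ry":0,"rz":0.966},{"tx":0.302,"ty":-0.25,"tz":0,"rx":0,"ry":0,"rz":0.966},{"tx":0.302,"ty":-0.25,"tz":0,"rx":0,"ry":0,"rz":0.966},{"tx":0.302,"ty":-0.25,"tz":0,"rx":0,"ry":0,"rz":0.966},{"tx":0.302,"ty":-0.25,"tz":0,"rx":0,"ry":0,"rz":0.966},{"tx":0.302,"ty":-0.25,"tz":0,"rx":0,"ry":0,"rz":0.966},{"tx":0.302,"ty":-0.25,"tz":0,"rx":0,"ry":0,"rz":0.966},{"tx":0.302,"ty":-0.25,"tz":0,"rx":0,"ry":0,"rz":0.966},{"tx":0.302,"ty":-0.25,"tz":0,"rx":0,"ry":0,"rz":0.966},{"tx":0.302,"ty":-0.25,"tz":0,"rx":0,"ry":0,"rz":0.966},{"tx":0.302,"ty":-0.25,"tz":0,"rx":0,"ry":0,"rz":0.966},{"tx":0.302,"ty":-0.25,"tz":0,"rx":0,"ry":0,"rz":0.966},{"tx":0.302,"ty":-0.25,"tz":0,"rx":0,"ry":0,"rz":0.966},{"tx":0.302,"ty":-0.25,"tz":0,"rx":0,"ry":0,"rz":0.966},{"tx":0.302,"ty":-0.25,"tz":0,"rx":0,"ry":0,"rz":0.966},{"tx":0.302,"ty":-0.25,"tz":0,"rx":0,"ry":0,"rz":0.966},{"tx":0.302,"ty":-0.25,"tz":0,"rx":0,"ry":0,"rz":0.966}]'
python3 -m jog '[{"tx":0,"ty":0,"tz":0,"rx":0,"ry":0,"rz":0},{"tx":0,"ty":0,"tz":0,"rx":0,"ry":0,"rz":0}]'
python3 - <<'E'
from h import *
plan([.4864,.0911,.19],np.radians(-107.5))
p,d,m=cam('wrist'); W=cloud(d,m); u=np.array([-.304,-.953]); w=np.array([.5144,.1788]); v=np.array([.953,-.304])
P=W.reshape(-1,3); X=(P[:,:2]-w)@u; Y=(P[:,:2]-w)@v
for lo,hi in [(.058,.072),(.045,.058)]:
    k=(P[:,2]>lo)&(P[:,2]<hi)&(X>-.02)&(X<.2)&(abs(Y)<.045)
    h,e=np.histogram(X[k],np.arange(-.02,.2,.004)); print(lo,[(round(a,3),int(n)) for a,n in zip(e,h) if n>5])
cv2.imwrite('pics/w5.png',p)
E
```

```text
time: 20.32
ee_pos: [0.4868, 0.0912, 0.3413]
orientation: [0.988, -0.154, 0.0, -0.0]
contact_force: [0.4, -0.5, -1.2]
gripper_width: 0.0155
gripper_force: 40.1
time: 20.58
ee_pos: [0.4861, 0.0908, 0.341]
orientation: [0.988, -0.152, -0.0, 0.0]
contact_force: [-0.0, 0.3, -1.3]
gripper_width: 0.0153
gripper_force: 40.1
n 4 t [ 0.002 -0.003  0.944] r [0.002 0.003 0.002] | totals t [ 0.01 -0.01  3.78] r [0.01 0.01 0.01] pos [0.4861 0.0908 0.341 ]
0.058 [(np.float64(-0.008), 48), (np.float64(-0.004), 84), (np.float64(0.0), 8), (np.float64(0.032), 320), (np.float64(0.036), 351), (np.float64(0.04), 358), (np.float64(0.044), 389), (np.float64(0.048), 64)]
0.045 [(np.float64(-0.008), 278), (np.float64(-0.004), 406), (np.float64(0.0), 538), (np.float64(0.032), 12), (np.float64(0.036), 13), (np.float64(0.04), 15), (np.float64(0.044), 66), (np.float64(0.048), 118), (np.float64(0.136), 379), (np.float64(0.14), 296), (np.float64(0.156), 33), (np.float64(0.16), 75), (np.float64(0.164), 93), (np.float64(0.168), 92), (np.float64(0.172), 59)]
```

View pics/w5.png

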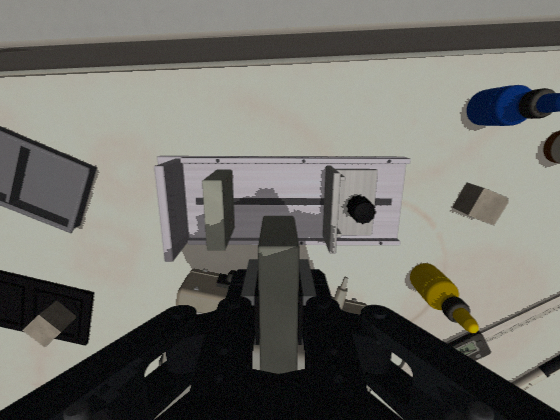

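The tall slab stands upright at (218,208) and the stop is at (333,208), with a free gap between them. Lower the short slab.

```bash
python3 -m jog '[{"tx":0,"ty":0,"tz":0.8,"rx":0,"ry":0,"rz":0},{"tx":0,"ty":0,"tz":0.8,"rx":0,"ry":0,"rz":0},{"tx":0,"ty":0,"tz":0.8,"rx":0,"ry":0,"rz":0},{"tx":0,"ty":0,"tz":0.6,"rx":0,"ry":0,"rz":0},{"tx":0,"ty":0,"tz":0.4,"rx":0,"ry":0,"rz":0},{"tx":0,"ty":0,"tz":0.25,"rx":0,"ry":0,"rz":0},{"tx":0,"ty":0,"tz":0.18,"rx":0,"ry":0,"rz":0},{"tx":0,"ty":0,"tz":0,"rx":0,"ry":0,"rz":0},{"tx":0,"ty":0,"tz":0,"rx":0,"ry":0,"rz":0}]'
```

```text
time: 21.75
ee_pos: [0.4869, 0.091, 0.1883]
orientation: [0.988, -0.152, 0.0, -0.0]
contact_force: [-0.0, -0.7, -0.7]
gripper_width: 0.0151
gripper_force: 40.4
```

```bash
python3 -m jog '[{"tx":0,"ty":0,"tz":0.05,"rx":0,"ry":0,"rz":0},{"tx":0,"ty":0,"tz":0,"rx":0,"ry":0,"rz":0},{"tx":0,"ty":0,"tz":0,"rx":0,"ry":0,"rz":0}]'
python3 -m jog '[{"tx":0,"ty":0,"tz":0,"rx":0,"ry":0,"rz":0},{"tx":0,"ty":0,"tz":0,"rx":0,"ry":0,"rz":0},{"tx":0,"ty":0,"tz":0,"rx":0,"ry":0,"rz":0},{"tx":0,"ty":0,"tz":-0.4,"rx":0,"ry":0,"rz":0},{"tx":0,"ty":0,"tz":-0.8,"rx":0,"ry":0,"rz":0},{"tx":0,"ty":0,"tz":-0.8,"rx":0,"ry":0,"rz":0},{"tx":0,"ty":0,"tz":0,"rx":0,"ry":0,"rz":0}]' -0.3
python3 - <<'E'
from h import *
u=np.array([-.304,-.953]); w=np.array([.5144,.1788])
p=w+.202*u; print(p)
plan([*p,.26],np.radians(-107.5))
E
```

```text
time: 22.12
ee_pos: [0.4869, 0.091, 0.188]
orientation: [0.988, -0.152, 0.001, -0.0]
contact_force: [-3.3, -1.1, 18.0]
gripper_width: 0.0154
gripper_force: 42.9
time: 23.0
ee_pos: [0.4876, 0.0912, 0.2678]
orientation: [0.988, -0.152, 0.002, -0.001]
contact_force: [1.7, -0.3, -1.0]
gripper_width: 0.0302
gripper_force: 0.0
[ 0.452992 -0.013706]
n 3 t [-0.012  0.92   0.064] r [-0.01  -0.019 -0.002] | totals t [-0.04  2.76  0.19] r [-0.03 -0.06 -0.  ] pos [0.4876 0.0912 0.2678]
```

```bash
python3 -m jog '[{"tx":-0.01,"ty":0.7,"tz":0,"rx":-0.01,"ry":-0.02,"rz":0},{"tx":-0.01,"ty":0.7,"tz":0,"rx":-0.01,"ry":-0.02,"rz":0},{"tx":-0.01,"ty":0.7,"tz":0,"rx":-0.01,"ry":-0.02,"rz":0},{"tx":-0.01,"ty":0.66,"tz":0,"rx":0,"ry":0,"rz":0},{"tx":0,"ty":0,"tz":0,"rx":0,"ry":0,"rz":0},{"tx":0,"ty":0,"tz":0.5,"rx":0,"ry":0,"rz":0},{"tx":0,"ty":0,"tz":0.5,"rx":0,"ry":0,"rz":0},{"tx":0,"ty":0,"tz":0.5,"rx":0,"ry":0,"rz":0},{"tx":0,"ty":0,"tz":0.3,"rx":0,"ry":0,"rz":0},{"tx":0,"ty":0,"tz":0,"rx":0,"ry":0,"rz":0},{"tx":0,"ty":0,"tz":0,"rx":0,"ry":0,"rz":0}]' -1
python3 - <<'E'
from h import *
u=np.array([-.304,-.953]); w=np.array([.5144,.1788])
p=w+.100*u; print(p); plan([*p,.195],np.radians(-107.5))
p,d,m=cam('side'); cv2.imwrite('pics/side3.png',cv2.resize(p[160:260,220:340],None,fx=5,fy=5,interpolation=3))
E
```

```text
time: 24.38
ee_pos: [0.452, -0.0137, 0.1944]
orientation: [0.988, -0.152, -0.002, 0.001]
contact_force: [0.3, -0.1, 0.2]
gripper_width: -0.0004
gripper_force: 0.0
[0.484  0.0835]
n 3 t [ 0.011 -0.852 -0.006] r [ 0.008  0.016 -0.001] | totals t [ 0.03 -2.56 -0.02] r [ 0.03  0.05 -0.  ] pos [ 0.452  -0.0137  0.1944]
```

View pics/side3.png

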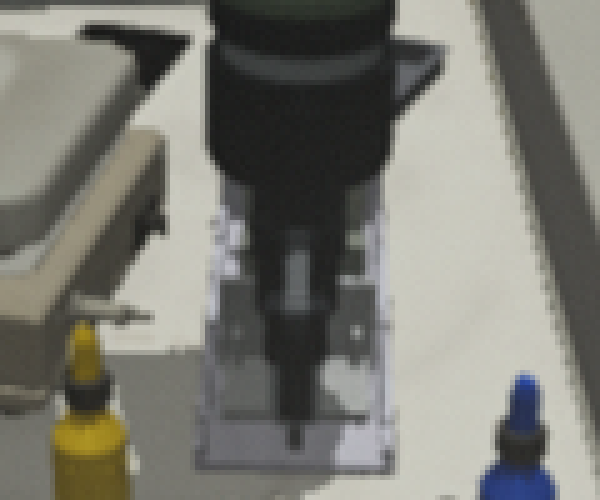

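The fingers are centred behind the knob at crop (295,400). Push towards the wall.

```bash
python3 -m jog '[{"tx":0,"ty":-0.15,"tz":0,"rx":0,"ry":0,"rz":0},{"tx":0,"ty":-0.15,"tz":0,"rx":0,"ry":0,"rz":0},{"tx":0,"ty":-0.15,"tz":0,"rx":0,"ry":0,"rz":0},{"tx":0,"ty":-0.15,"tz":0,"rx":0,"ry":0,"rz":0},{"tx":0,"ty":-0.15,"tz":0,"rx":0,"ry":0,"rz":0},{"tx":0,"ty":-0.15,"tz":0,"rx":0,"ry":0,"rz":0},{"tx":0,"ty":-0.15,"tz":0,"rx":0,"ry":0,"rz":0},{"tx":0,"ty":-0.15,"tz":0,"rx":0,"ry":0,"rz":0},{"tx":0,"ty":-0.15,"tz":0,"rx":0,"ry":0,"rz":0},{"tx":0,"ty":-0.15,"tz":0,"rx":0,"ry":0,"rz":0},{"tx":0,"ty":-0.15,"tz":0,"rx":0,"ry":0,"rz":0},{"tx":0,"ty":-0.15,"tz":0,"rx":0,"ry":0,"rz":0},{"tx":0,"ty":-0.15,"tz":0,"rx":0,"ry":0,"rz":0},{"tx":0,"ty":-0.15,"tz":0,"rx":0,"ry":0,"rz":0}]'
python3 - <<'E'
from h import *
p,d,m=cam('wrist'); W=cloud(d,m); u=np.array([-.304,-.953]); w=np.array([.5144,.1788]); v=np.array([.953,-.304])
P=W.reshape(-1,3); X=(P[:,:2]-w)@u; Y=(P[:,:2]-w)@v
for lo,hi in [(.060,.072),(.049,.058),(.042,.049)]:
    k=(P[:,2]>lo)&(P[:,2]<hi)&(X>-.02)&(X<.2)&(abs(Y)<.045)
    h,e=np.histogram(X[k],np.arange(-.02,.2,.004)); print(lo,[(round(float(a),3),int(n)) for a,n in zip(e,h) if n>5])
cv2.imwrite('pics/w6.png',p)
print((bot.read_state()['ee_pos'][:2]-w)@u)
E
```

```text
time: 26.18
ee_pos: [0.477, 0.0666, 0.1938]
orientation: [0.988, -0.152, -0.003, 0.001]
contact_force: [1.2, -3.8, 0.7]
gripper_width: -0.0002
gripper_force: 1.4
0.06 [(0.028, 9), (0.032, 1207), (0.036, 1428), (0.04, 1372), (0.044, 1811), (0.048, 463), (0.08, 18), (0.084, 133), (0.088, 135), (0.092, 173), (0.096, 227), (0.1, 120), (0.104, 213), (0.108, 238), (0.112, 383), (0.116, 166), (0.12, 487), (0.124, 239), (0.128, 217), (0.132, 109), (0.136, 235), (0.14, 166), (0.144, 128), (0.148, 136), (0.152, 25)]
0.049 [(-0.004, 60), (0.0, 460), (0.032, 69), (0.036, 98), (0.04, 95), (0.044, 998), (0.048, 766), (0.064, 721), (0.068, 1102), (0.104, 13), (0.108, 17), (0.112, 121), (0.116, 508), (0.12, 147), (0.124, 32), (0.128, 15)]
0.042 [(-0.004, 130), (0.0, 1033), (0.032, 43), (0.036, 65), (0.04, 64), (0.044, 559), (0.048, 1072), (0.052, 1058), (0.056, 1041), (0.06, 588), (0.064, 32), (0.068, 799), (0.084, 101), (0.088, 224), (0.092, 318), (0.096, 306), (0.1, 201), (0.104, 73), (0.108, 72), (0.112, 80), (0.116, 82), (0.12, 79), (0.124, 73), (0.128, 87)]
0.11771481896169787
```

View pics/w6.png

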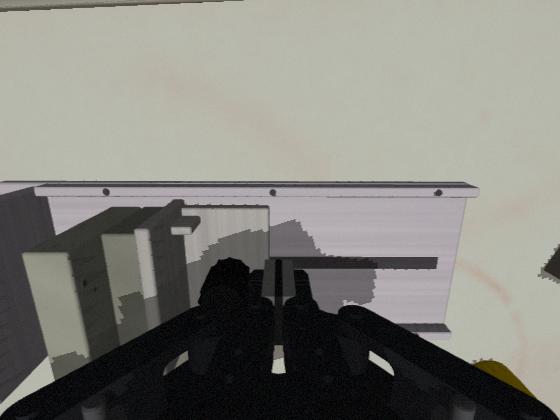

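Both slabs are upright and stacked against the stop, with the tall slab's face 32 mm from the wall. Continue pushing.

```bash
python3 -m jog '[{"tx":0,"ty":-0.1,"tz":0,"rx":0,"ry":0,"rz":0},{"tx":0,"ty":-0.1,"tz":0,"rx":0,"ry":0,"rz":0},{"tx":0,"ty":-0.1,"tz":0,"rx":0,"ry":0,"rz":0},{"tx":0,"ty":-0.1,"tz":0,"rx":0,"ry":0,"rz":0},{"tx":0,"ty":-0.1,"tz":0,"rx":0,"ry":0,"rz":0},{"tx":0,"ty":-0.1,"tz":0,"rx":0,"ry":0,"rz":0},{"tx":0,"ty":-0.1,"tz":0,"rx":0,"ry":0,"rz":0},{"tx":0,"ty":0,"tz":0,"rx":0,"ry":0,"rz":0}]'
python3 -m jog '[{"tx":0,"ty":-0.04,"tz":0,"rx":0,"ry":0,"rz":0},{"tx":0,"ty":-0.02,"tz":0,"rx":0,"ry":0,"rz":0},{"tx":0,"ty":0,"tz":0,"rx":0,"ry":0,"rz":0}]'
python3 - <<'E'
from h import *
u=np.array([-.304,-.953]); w=np.array([.5144,.1788]);print((bot.read_state()['ee_pos'][:2]-w)@u)
E
```

```text
time: 27.22
ee_pos: [0.4854, 0.0934, 0.1937]
orientation: [0.988, -0.152, -0.002, 0.0]
contact_force: [0.6, -0.4, -0.7]
gripper_width: -0.0003
gripper_force: 0.2
time: 27.6
ee_pos: [0.486, 0.0952, 0.1938]
orientation: [0.988, -0.152, -0.003, 0.001]
contact_force: [0.0, -1.8, 1.9]
gripper_width: 0.0002
gripper_force: 1.2
0.08827403782531812
```

```bash
python3 -m jog '[{"tx":0,"ty":-0.04,"tz":0,"rx":0,"ry":0,"rz":0},{"tx":0,"ty":-0.03,"tz":0,"rx":0,"ry":0,"rz":0},{"tx":0,"ty":0,"tz":0,"rx":0,"ry":0,"rz":0},{"tx":0,"ty":0,"tz":0,"rx":0,"ry":0,"rz":0}]'
python3 - <<'E'
from h import *
u=np.array([-.304,-.953]); w=np.array([.5144,.1788]);print((bot.read_state()['ee_pos'][:2]-w)@u)
E
```

```text
time: 28.1
ee_pos: [0.4868, 0.0976, 0.1937]
orientation: [0.988, -0.152, -0.003, 0.001]
contact_force: [-0.3, -6.1, 1.4]
gripper_width: -0.0
gripper_force: 2.8
0.08583238708961508
```

```bash
python3 -m jog '[{"tx":0,"ty":-0.03,"tz":0,"rx":0,"ry":0,"rz":0},{"tx":0,"ty":0,"tz":0,"rx":0,"ry":0,"rz":0},{"tx":0,"ty":0,"tz":0,"rx":0,"ry":0,"rz":0}]'
python3 - <<'E'
from h import *
u=np.array([-.304,-.953]); w=np.array([.5144,.1788]);print((bot.read_state()['ee_pos'][:2]-w)@u)
E
```

```text
time: 28.48
ee_pos: [0.4869, 0.098, 0.1937]
orientation: [0.988, -0.152, -0.003, 0.002]
contact_force: [-1.0, -11.0, 2.4]
gripper_width: 0.0001
gripper_force: 5.2
0.08540449510549267
```

```bash
python3 -m jog '[{"tx":0,"ty":0.3,"tz":0,"rx":0,"ry":0,"rz":0},{"tx":0,"ty":0.3,"tz":-0.3,"rx":0,"ry":0,"rz":0},{"tx":0,"ty":0.1,"tz":-0.9,"rx":0,"ry":0,"rz":0},{"tx":0,"ty":0,"tz":-0.9,"rx":0,"ry":0,"rz":0},{"tx":0,"ty":0,"tz":-0.9,"rx":0,"ry":0,"rz":0},{"tx":0,"ty":0,"tz":-0.5,"rx":0,"ry":0,"rz":0}]' 
python3 - <<'E'
from h import *
p,d,m=cam('wrist'); W=cloud(d,m); u=np.array([-.304,-.953]); w=np.array([.5144,.1788]); v=np.array([.953,-.304])
P=W.reshape(-1,3); X=(P[:,:2]-w)@u; Y=(P[:,:2]-w)@v
for lo,hi in [(.060,.072),(.049,.058),(.042,.049)]:
    k=(P[:,2]>lo)&(P[:,2]<hi)&(X>-.02)&(X<.1)&(abs(Y)<.045)
    h,e=np.histogram(X[k],np.arange(-.02,.1,.002)); print(lo,[(round(float(a),3),int(n)) for a,n in zip(e,h) if n>5])
z=np.load('w4.npz'); W=cloud(z['d'],z)
def rect(pts): 
    (c,s,a)=cv2.minAreaRect(pts[:,:2].astype(np.float32)*1000); return np.round(c,1),np.round(s,1),round(a,1)
img=z['p']; dark=(img.max(2)<60)
k=dark&(W[...,2]>.004)&(W[...,2]<.02)&(np.hypot(W[...,0]-.45,W[...,1]-.393)<.09)
n,l,st,_=cv2.connectedComponentsWithStats(cv2.morphologyEx(k.astype(np.uint8),cv2.MORPH_CLOSE,np.ones((3,3))))
j=1+np.argmax(st[1:,4]); C=W[(l==j)&k]; print('ctray',len(C),st[j],rect(C))
bt=(W[...,2]>.006)&(W[...,2]<.022)&(np.hypot(W[...,0]-.588,W[...,1]-.32)<.085)
n,l,st,_=cv2.connectedComponentsWithStats(bt.astype(np.uint8)); j=1+np.argmax(st[1:,4]); print('bt',rect(W[(l==j)]))
plan([.428,-.0956,.30],np.radians(-38.5))
plan([.428,-.0956,.30],np.radians(51.5))
E
```

```text
time: 29.22
ee_pos: [0.4795, 0.0722, 0.3367]
orientation: [0.988, -0.153, -0.001, -0.0]
contact_force: [-0.2, -0.3, -0.8]
gripper_width: 0.0001
gripper_force: 0.0
0.06 [(-0.0, 64), (0.002, 200), (0.004, 167), (0.006, 183), (0.008, 190), (0.01, 181), (0.012, 178), (0.014, 201), (0.016, 199)]
0.049 [(-0.008, 88), (-0.006, 199), (-0.004, 180), (-0.002, 64), (-0.0, 115), (0.004, 6), (0.012, 6), (0.014, 7), (0.016, 279), (0.032, 99), (0.034, 196), (0.036, 210), (0.038, 150)]
0.042 [(-0.002, 6), (-0.0, 61), (0.016, 188), (0.018, 153), (0.02, 164), (0.022, 158), (0.024, 154), (0.026, 160), (0.028, 155), (0.03, 97), (0.038, 178), (0.052, 11), (0.054, 27), (0.056, 46), (0.058, 50), (0.06, 53), (0.062, 55), (0.064, 51), (0.066, 49), (0.068, 50), (0.07, 34), (0.072, 12)]
ctray 4435 [  27  258  121   75 5259] (array([454.3, 390.2]), array([131.3,  70.2]), 57.1)
bt (array([588.8, 319.8]), array([131.9,  71.7]), 48.3)
n 16 t [-0.155  0.247  0.06 ] r [-0.    -0.002 -0.941] | totals t [-2.48  3.96  0.96] r [ -0.    -0.04 -15.06] pos [0.4801 0.0723 0.3386]
n 37 t [-0.163  0.037  0.026] r [ 0.001 -0.001 -0.938] | totals t [-6.05  1.39  0.95] r [  0.04  -0.04 -34.7 ] pos [0.4801 0.0723 0.3386]
```

The slabs are snug: tall 1–17 mm, short 17–32 mm, stop face at about 32 mm. Tray poses are found. Next, the cube.

```bash
python3 -m jog '[{"tx":-0.155,"ty":0.247,"tz":0.06,"rx":0,"ry":0,"rz":-0.941},{"tx":-0.155,"ty":0.247,"tz":0.06,"rx":0,"ry":0,"rz":-0.941},{"tx":-0.155,"ty":0.247,"tz":0.06,"rx":0,"ry":0,"rz":-0.941},{"tx":-0.155,"ty":0.247,"tz":0.06,"rx":0,"ry":0,"rz":-0.941},{"tx":-0.155,"ty":0.247,"tz":0.06,"rx":0,"ry":0,"rz":-0.941},{"tx":-0.155,"ty":0.247,"tz":0.06,"rx":0,"ry":0,"rz":-0.941},{"tx":-0.155,"ty":0.247,"tz":0.06,"rx":0,"ry":0,"rz":-0.941},{"tx":-0.155,"ty":0.247,"tz":0.06,"rx":0,"ry":0,"rz":-0.941},{"tx":-0.155,"ty":0.247,"tz":0.06,"rx":0,"ry":0,"rz":-0.941},{"tx":-0.155,"ty":0.247,"tz":0.06,"rx":0,"ry":0,"rz":-0.941},{"tx":-0.155,"ty":0.247,"tz":0.06,"rx":0,"ry":0,"rz":-0.941},{"tx":-0.155,"ty":0.247,"tz":0.06,"rx":0,"ry":0,"rz":-0.941},{"tx":-0.155,"ty":0.247,"tz":0.06,"rx":0,"ry":0,"rz":-0.941},{"tx":-0.155,"ty":0.247,"tz":0.06,"rx":0,"ry":0,"rz":-0.941},{"tx":-0.155,"ty":0.247,"tz":0.06,"rx":0,"ry":0,"rz":-0.941},{"tx":-0.155,"ty":0.247,"tz":0.06,"rx":0,"ry":0,"rz":-0.941},{"tx":0,"ty":0,"tz":0,"rx":0,"ry":0,"rz":0},{"tx":0,"ty":0,"tz":0,"rx":0,"ry":0,"rz":0}]' 0.2
python3 - <<'E'
from h import *
plan([.428,-.0956,.181],np.radians(-38.5))
E
```

```text
time: 31.52
ee_pos: [0.4269, -0.0951, 0.2958]
orientation: [0.901, 0.434, -0.003, -0.001]
contact_force: [0.1, 0.2, -0.7]
gripper_width: 0.051
gripper_force: 0.0
n 4 t [0.003 0.009 0.718] r [-0.012  0.011 -0.005] | totals t [0.01 0.04 2.87] r [-0.05  0.05 -0.02] pos [ 0.4269 -0.0951  0.2958]
```

```bash
python3 -m jog '[{"tx":0.003,"ty":0.01,"tz":0.72,"rx":-0.01,"ry":0.01,"rz":0},{"tx":0.003,"ty":0.01,"tz":0.72,"rx":-0.01,"ry":0.01,"rz":0},{"tx":0.003,"ty":0.01,"tz":0.72,"rx":-0.01,"ry":0.01,"rz":0},{"tx":0,"ty":0.01,"tz":0.7,"rx":-0.01,"ry":0.01,"rz":0},{"tx":0,"ty":0,"tz":0,"rx":0,"ry":0,"rz":0}]'
python3 -m jog '[{"tx":0,"ty":0,"tz":0,"rx":0,"ry":0,"rz":0},{"tx":0,"ty":0,"tz":0,"rx":0,"ry":0,"rz":0},{"tx":0,"ty":0,"tz":0,"rx":0,"ry":0,"rz":0},{"tx":0,"ty":0,"tz":0,"rx":0,"ry":0,"rz":0},{"tx":0,"ty":0,"tz":-0.8,"rx":0,"ry":0,"rz":0},{"tx":0,"ty":0,"tz":-0.8,"rx":0,"ry":0,"rz":0},{"tx":0,"ty":0,"tz":-0.8,"rx":0,"ry":0,"rz":0},{"tx":0,"ty":0,"tz":-0.8,"rx":0,"ry":0,"rz":0},{"tx":0,"ty":0,"tz":-0.8,"rx":0,"ry":0,"rz":0}]' -1 30
python3 - <<'E'
from h import *
plan([.4711,.4162,.345],np.radians(-32.9))
E
```

```text
time: 32.15
ee_pos: [0.4275, -0.0955, 0.1802]
orientation: [0.901, 0.434, -0.002, -0.002]
contact_force: [1.2, 0.0, 0.5]
gripper_width: 0.0509
gripper_force: 0.0
time: 33.28
ee_pos: [0.428, -0.0959, 0.3428]
orientation: [0.901, 0.434, -0.0, 0.0]
contact_force: [1.0, 0.1, 0.1]
gripper_width: 0.028
gripper_force: 29.9
n 12 t [ 0.917 -0.554 -0.005] r [-0.     0.    -0.102] | totals t [11.   -6.64 -0.06] r [-0.    0.01 -1.23] pos [ 0.428  -0.0959  0.3428]
```

```bash
python3 - <<'E'
from h import *
z=np.load('w2.npz'); W=cloud(z['d'],z).reshape(-1,3); k=(W[:,0]>.3)&(W[:,0]<.47)&(W[:,1]>.05)&(W[:,1]<.4)&(W[:,2]<.2)
print(np.percentile(W[k,2],[50,90,99]))
E
python3 -m jog '[{"tx":0.917,"ty":-0.554,"tz":0,"rx":0,"ry":0,"rz":-0.1},{"tx":0.917,"ty":-0.554,"tz":0,"rx":0,"ry":0,"rz":-0.1}]'
```

```text
[0.02865699 0.10758905 0.10857171]
time: 33.52
ee_pos: [0.4389, -0.0103, 0.3422]
orientation: [0.898, 0.441, 0.0, 0.0]
contact_force: [-0.3, 0.0, -1.3]
gripper_width: 0.0279
gripper_force: 29.9
```

Top of the hotplate is 0.108 m and the cube's bottom is at about 0.16 m, so the path is clear.

```bash
python3 -m jog '[{"tx":0.917,"ty":-0.554,"tz":0,"rx":0,"ry":0,"rz":-0.1},{"tx":0.917,"ty":-0.554,"tz":0,"rx":0,"ry":0,"rz":-0.1},{"tx":0.917,"ty":-0.554,"tz":0,"rx":0,"ry":0,"rz":-0.1},{"tx":0.917,"ty":-0.554,"tz":0,"rx":0,"ry":0,"rz":-0.1},{"tx":0.917,"ty":-0.554,"tz":0,"rx":0,"ry":0,"rz":-0.1},{"tx":0.917,"ty":-0.554,"tz":0,"rx":0,"ry":0,"rz":-0.1},{"tx":0.917,"ty":-0.554,"tz":0,"rx":0,"ry":0,"rz":-0.1},{"tx":0.917,"ty":-0.554,"tz":0,"rx":0,"ry":0,"rz":-0.1},{"tx":0.917,"ty":-0.554,"tz":0,"rx":0,"ry":0,"rz":-0.1},{"tx":0.917,"ty":-0.554,"tz":0,"rx":0,"ry":0,"rz":-0.1},{"tx":0,"ty":0,"tz":0,"rx":0,"ry":0,"rz":0},{"tx":0,"ty":0,"tz":0,"rx":0,"ry":0,"rz":0}]'
python3 - <<'E'
from h import *
plan([.4711,.4162,.188],np.radians(-32.9))
p,d,m=cam('wrist','w7.png')
for r in bot.tip_of('wrist','cube_tray_centre')+bot.tip_of('wrist','old_cube_mid'): print(np.round(r['point'],3),r['score'])
W=cloud(d,m)
def rect(pts): 
    (c,s,a)=cv2.minAreaRect(pts[:,:2].astype(np.float32)*1000); return np.round(c,1),np.round(s,1),round(a,1)
C=W[(np.hypot(W[...,0]-.434,W[...,1]-.364)<.035)&(W[...,2]>.028)&(W[...,2]<.04)]; print('old',len(C),rect(C))
E
```

```text
time: 35.02
ee_pos: [0.4716, 0.4158, 0.341]
orientation: [0.879, 0.477, -0.001, 0.0]
contact_force: [0.3, -0.2, -0.3]
gripper_width: 0.0276
gripper_force: 29.9
n 5 t [ 0.001 -0.003  0.765] r [-0.001  0.005 -0.004] | totals t [ 0.01 -0.01  3.83] r [-0.01  0.03 -0.02] pos [0.4716 0.4158 0.341 ]
[0.452 0.392 0.004] 0.77
old 0 (array([0., 0.]), array([0., 0.]), 0.0)
```

View pics/w7.png

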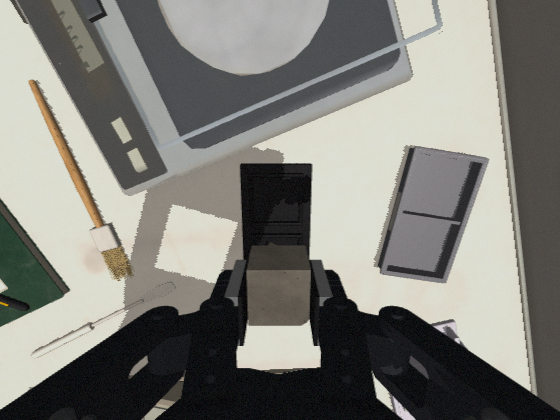

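Picture: the cube is held above the black tray (277,165–300), its empty pocket up the image (+y side); nothing else stands within the gripper's footprint. Lower it.

```bash
python3 -m jog '[{"tx":0,"ty":0,"tz":0.8,"rx":0,"ry":0,"rz":0},{"tx":0,"ty":0,"tz":0.8,"rx":0,"ry":0,"rz":0},{"tx":0,"ty":0,"tz":0.8,"rx":0,"ry":0,"rz":0},{"tx":0,"ty":0,"tz":0.6,"rx":0,"ry":0,"rz":0},{"tx":0,"ty":0,"tz":0.4,"rx":0,"ry":0,"rz":0},{"tx":0,"ty":0,"tz":0.25,"rx":0,"ry":0,"rz":0},{"tx":0,"ty":0,"tz":0.13,"rx":0,"ry":0,"rz":0},{"tx":0,"ty":0,"tz":0.05,"rx":0,"ry":0,"rz":0},{"tx":0,"ty":0,"tz":0,"rx":0,"ry":0,"rz":0}]'
```

```text
time: 36.3
ee_pos: [0.4719, 0.4164, 0.1887]
orientation: [0.879, 0.477, 0.0, -0.0]
contact_force: [-0.2, -0.1, -0.1]
gripper_width: 0.0281
gripper_force: 29.9
```

```bash
python3 -m jog '[{"tx":0,"ty":0,"tz":0.04,"rx":0,"ry":0,"rz":0},{"tx":0,"ty":0,"tz":0,"rx":0,"ry":0,"rz":0},{"tx":0,"ty":0,"tz":0,"rx":0,"ry":0,"rz":0}]'
python3 -m jog '[{"tx":0,"ty":0,"tz":0,"rx":0,"ry":0,"rz":0},{"tx":0,"ty":0,"tz":0,"rx":0,"ry":0,"rz":0},{"tx":0,"ty":0,"tz":0,"rx":0,"ry":0,"rz":0},{"tx":0,"ty":0,"tz":-0.4,"rx":0,"ry":0,"rz":0},{"tx":0,"ty":0,"tz":-0.8,"rx":0,"ry":0,"rz":0},{"tx":0,"ty":0,"tz":-0.8,"rx":0,"ry":0,"rz":0},{"tx":0,"ty":0,"tz":-0.8,"rx":0,"ry":0,"rz":0},{"tx":0,"ty":0,"tz":-0.8,"rx":0,"ry":0,"rz":0}]' 0
python3 - <<'E'
from h import *
plan([.3506,-.2599,.345],np.radians(-32.9))
plan([.4566,-.1815,.345],np.radians(-32.9))
E
```

```text
time: 36.67
ee_pos: [0.4719, 0.4164, 0.1886]
orientation: [0.879, 0.477, 0.001, -0.0]
contact_force: [-2.0, -1.3, 9.3]
gripper_width: 0.0277
gripper_force: 31.0
time: 37.67
ee_pos: [0.4718, 0.4162, 0.3328]
orientation: [0.879, 0.477, 0.0, -0.0]
contact_force: [-0.0, -0.3, -0.4]
gripper_width: 0.0429
gripper_force: 0.0
n 17 t [-0.931  0.391 -0.018] r [-0.    -0.001 -0.001] | totals t [-15.83   6.65  -0.31] r [-0.   -0.01 -0.02] pos [0.4718 0.4162 0.3328]
n 14 t [-0.91   0.558 -0.022] r [-0.    -0.001 -0.002] | totals t [-12.74   7.81  -0.31] r [-0.   -0.01 -0.02] pos [0.4718 0.4162 0.3328]
```

```bash
python3 -m jog '[{"tx":-0.93,"ty":0.39,"tz":0,"rx":0,"ry":0,"rz":0},{"tx":-0.93,"ty":0.39,"tz":0,"rx":0,"ry":0,"rz":0},{"tx":-0.93,"ty":0.39,"tz":0,"rx":0,"ry":0,"rz":0},{"tx":-0.93,"ty":0.39,"tz":0,"rx":0,"ry":0,"rz":0},{"tx":-0.93,"ty":0.39,"tz":0,"rx":0,"ry":0,"rz":0},{"tx":-0.93,"ty":0.39,"tz":0,"rx":0,"ry":0,"rz":0},{"tx":-0.93,"ty":0.39,"tz":0,"rx":0,"ry":0,"rz":0},{"tx":-0.93,"ty":0.39,"tz":0,"rx":0,"ry":0,"rz":0},{"tx":-0.93,"ty":0.39,"tz":0,"rx":0,"ry":0,"rz":0},{"tx":-0.93,"ty":0.39,"tz":0,"rx":0,"ry":0,"rz":0},{"tx":-0.93,"ty":0.39,"tz":0,"rx":0,"ry":0,"rz":0},{"tx":-0.93,"ty":0.39,"tz":0,"rx":0,"ry":0,"rz":0},{"tx":-0.93,"ty":0.39,"tz":0,"rx":0,"ry":0,"rz":0},{"tx":-0.93,"ty":0.39,"tz":0,"rx":0,"ry":0,"rz":0},{"tx":-0.93,"ty":0.39,"tz":0,"rx":0,"ry":0,"rz":0},{"tx":-0.93,"ty":0.39,"tz":0,"rx":0,"ry":0,"rz":0},{"tx":-0.93,"ty":0.39,"tz":0,"rx":0,"ry":0,"rz":0},{"tx":0,"ty":0,"tz":0,"rx":0,"ry":0,"rz":0},{"tx":0,"ty":0,"tz":0,"rx":0,"ry":0,"rz":0}]' 0
python3 - <<'E'
from h import *
plan([.3506,-.2599,.189],np.radians(-32.9))
p,d,m=cam('wrist','w8.png'); W=cloud(d,m)
C=W[(np.hypot(W[...,0]-.3506,W[...,1]+.2599)<.03)&(W[...,2]>.049)&(W[...,2]<.06)]
print(len(C),cv2.minAreaRect(C[:,:2].astype(np.float32)*1000))
C=W[(np.hypot(W[...,0]-.456,W[...,1]+.1815)<.03)&(W[...,2]>.08)&(W[...,2]<.11)]
print(len(C),cv2.minAreaRect(C[:,:2].astype(np.float32)*1000))
E
```

```text
time: 40.05
ee_pos: [0.3496, -0.2582, 0.3312]
orientation: [0.879, 0.477, -0.0, -0.0]
contact_force: [-0.2, -0.2, 0.2]
gripper_width: 0.0426
gripper_force: 0.0
n 4 t [-0.006  0.011  0.889] r [-0.001  0.001 -0.008] | totals t [-0.02  0.05  3.55] r [-0.    0.   -0.03] pos [ 0.3496 -0.2582  0.3312]
503 ((350.43121337890625, -260.2099304199219), (20.875791549682617, 19.92821502685547), 56.219032287597656)
414 ((455.38482666015625, -182.25193786621094), (10.706352233886719, 12.059942245483398), 19.9139404296875)
```

```bash
python3 -m jog '[{"tx":-0.02,"ty":0.05,"tz":0.4,"rx":0,"ry":0,"rz":0},{"tx":0,"ty":0,"tz":0.7,"rx":0,"ry":0,"rz":0},{"tx":0,"ty":0,"tz":0.7,"rx":0,"ry":0,"rz":0},{"tx":0,"ty":0,"tz":0.7,"rx":0,"ry":0,"rz":0},{"tx":0,"ty":0,"tz":0.6,"rx":0,"ry":0,"rz":0},{"tx":0,"ty":0,"tz":0.45,"rx":0,"ry":0,"rz":0},{"tx":0,"ty":0,"tz":0,"rx":0,"ry":0,"rz":0}]'
python3 -m jog '[{"tx":0,"ty":0,"tz":0,"rx":0,"ry":0,"rz":0},{"tx":0,"ty":0,"tz":0,"rx":0,"ry":0,"rz":0},{"tx":0,"ty":0,"tz":0,"rx":0,"ry":0,"rz":0},{"tx":0,"ty":0,"tz":0,"rx":0,"ry":0,"rz":0},{"tx":0,"ty":0,"tz":0,"rx":0,"ry":0,"rz":0},{"tx":0,"ty":0,"tz":-0.4,"rx":0,"ry":0,"rz":0},{"tx":0,"ty":0,"tz":-0.7,"rx":0,"ry":0,"rz":0},{"tx":0,"ty":0,"tz":-0.8,"rx":0,"ry":0,"rz":0},{"tx":0,"ty":0,"tz":-0.8,"rx":0,"ry":0,"rz":0},{"tx":0,"ty":0,"tz":-0.8,"rx":0,"ry":0,"rz":0},{"tx":0,"ty":0,"tz":-0.4,"rx":0,"ry":0,"rz":0},{"tx":0,"ty":0,"tz":0,"rx":0,"ry":0,"rz":0}]' -1 30
python3 - <<'E'
from h import *
plan([.5682,.2966,.345],np.radians(-32.9))
E
```

```text
time: 40.98
ee_pos: [0.3508, -0.2591, 0.1881]
orientation: [0.878, 0.478, -0.001, -0.001]
contact_force: [0.8, -0.2, 0.4]
gripper_width: 0.0429
gripper_force: 0.0
time: 42.48
ee_pos: [0.351, -0.2604, 0.3458]
orientation: [0.879, 0.477, 0.0, 0.001]
contact_force: [0.1, -0.1, -0.5]
gripper_width: 0.0242
gripper_force: 29.6
n 16 t [ 0.915 -0.189  0.   ] r [ 0.002  0.001 -0.002] | totals t [ 1.464e+01 -3.020e+00  1.000e-02] r [ 0.03  0.01 -0.03] pos [ 0.351  -0.2604  0.3458]
```

```bash
python3 -m jog '[{"tx":0.45,"ty":-0.09,"tz":0,"rx":0,"ry":0,"rz":0},{"tx":0.86,"ty":-0.178,"tz":0,"rx":0,"ry":0,"rz":0},{"tx":0.86,"ty":-0.178,"tz":0,"rx":0,"ry":0,"rz":0},{"tx":0.86,"ty":-0.178,"tz":0,"rx":0,"ry":0,"rz":0},{"tx":0.86,"ty":-0.178,"tz":0,"rx":0,"ry":0,"rz":0},{"tx":0.86,"ty":-0.178,"tz":0,"rx":0,"ry":0,"rz":0},{"tx":0.86,"ty":-0.178,"tz":0,"rx":0,"ry":0,"rz":0},{"tx":0.86,"ty":-0.178,"tz":0,"rx":0,"ry":0,"rz":0},{"tx":0.86,"ty":-0.178,"tz":0,"rx":0,"ry":0,"rz":0},{"tx":0.86,"ty":-0.178,"tz":0,"rx":0,"ry":0,"rz":0},{"tx":0.86,"ty":-0.178,"tz":0,"rx":0,"ry":0,"rz":0},{"tx":0.86,"ty":-0.178,"tz":0,"rx":0,"ry":0,"rz":0},{"tx":0.86,"ty":-0.178,"tz":0,"rx":0,"ry":0,"rz":0},{"tx":0.86,"ty":-0.178,"tz":0,"rx":0,"ry":0,"rz":0},{"tx":0.86,"ty":-0.178,"tz":0,"rx":0,"ry":0,"rz":0},{"tx":0.86,"ty":-0.178,"tz":0,"rx":0,"ry":0,"rz":0},{"tx":0.86,"ty":-0.178,"tz":0,"rx":0,"ry":0,"rz":0},{"tx":0.43,"ty":-0.09,"tz":0,"rx":0,"ry":0,"rz":0},{"tx":0,"ty":0,"tz":0,"rx":0,"ry":0,"rz":0},{"tx":0,"ty":0,"tz":0,"rx":0,"ry":0,"rz":0}]'
python3 - <<'E'
from h import *
plan([.5682,.2966,.192],np.radians(-32.9))
p,d,m=cam('wrist','w9.png'); W=cloud(d,m)
for lo,c,r,zz in [('cube',(.4711,.4162),.035,(.03,.045)),('old',(.434,.364),.035,(.028,.042))]:
    C=W[(np.hypot(W[...,0]-c[0],W[...,1]-c[1])<r)&(W[...,2]>zz[0])&(W[...,2]<zz[1])]
    if len(C): print(lo,len(C),np.median(C[:,2]),cv2.minAreaRect(C[:,:2].astype(np.float32)*1000))
print([(np.round(r['point'],3),r['score']) for r in bot.tip_of('wrist','vial_mid')])
E
```

```text
time: 44.98
ee_pos: [0.5681, 0.2957, 0.344]
orientation: [0.879, 0.477, -0.001, 0.0]
contact_force: [-0.4, -1.5, -0.4]
gripper_width: 0.0245
gripper_force: 29.6
n 4 t [ 0.006 -0.002  0.95 ] r [-0.003  0.007 -0.008] | totals t [ 0.03 -0.01  3.8 ] r [-0.01  0.03 -0.03] pos [0.5681 0.2957 0.344 ]
cube 1104 0.03304482312173736 ((473.2937316894531, 415.61810302734375), (27.845239639282227, 29.43081283569336), 56.787967681884766)
old 937 0.03151707956705355 ((434.705078125, 364.23126220703125), (29.10725975036621, 28.749202728271484), 23.541358947753906)
[(array([0.571, 0.292, 0.181]), 0.85)]
```

View pics/w9.png

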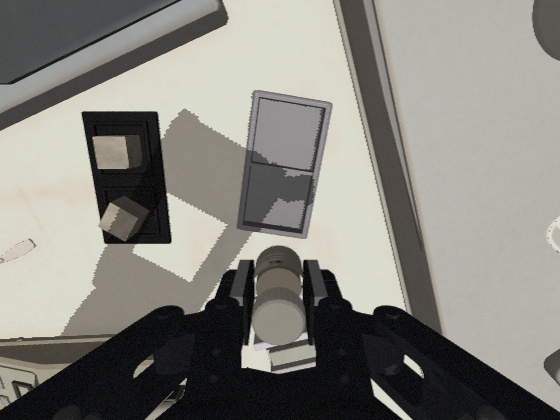

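The cube is flat in its pocket (118,152) and the old cube is untouched (124,218). The vial is held upright above the near compartment (275,200). Lower it.

```bash
python3 -m jog '[{"tx":0.02,"ty":0,"tz":0.5,"rx":0,"ry":0,"rz":0},{"tx":0,"ty":0,"tz":0.7,"rx":0,"ry":0,"rz":0},{"tx":0,"ty":0,"tz":0.7,"rx":0,"ry":0,"rz":0},{"tx":0,"ty":0,"tz":0.7,"rx":0,"ry":0,"rz":0},{"tx":0,"ty":0,"tz":0.5,"rx":0,"ry":0,"rz":0},{"tx":0,"ty":0,"tz":0.3,"rx":0,"ry":0,"rz":0},{"tx":0,"ty":0,"tz":0.2,"rx":0,"ry":0,"rz":0},{"tx":0,"ty":0,"tz":0.12,"rx":0,"ry":0,"rz":0},{"tx":0,"ty":0,"tz":0,"rx":0,"ry":0,"rz":0},{"tx":0,"ty":0,"tz":0,"rx":0,"ry":0,"rz":0}]'
```

```text
time: 46.32
ee_pos: [0.5689, 0.2975, 0.1962]
orientation: [0.879, 0.477, 0.0, -0.0]
contact_force: [0.3, -0.6, 0.4]
gripper_width: 0.0241
gripper_force: 29.6
```

```bash
python3 -m jog '[{"tx":0,"ty":0,"tz":0.06,"rx":0,"ry":0,"rz":0},{"tx":0,"ty":0,"tz":0,"rx":0,"ry":0,"rz":0},{"tx":0,"ty":0,"tz":0,"rx":0,"ry":0,"rz":0}]'
python3 -m jog '[{"tx":0,"ty":0,"tz":0.04,"rx":0,"ry":0,"rz":0},{"tx":0,"ty":0,"tz":0,"rx":0,"ry":0,"rz":0},{"tx":0,"ty":0,"tz":0,"rx":0,"ry":0,"rz":0}]'
```

```text
time: 46.7
ee_pos: [0.5687, 0.2974, 0.1933]
orientation: [0.879, 0.477, -0.0, -0.0]
contact_force: [-0.3, 0.8, -1.1]
gripper_width: 0.024
gripper_force: 29.6
time: 47.08
ee_pos: [0.5688, 0.2975, 0.1926]
orientation: [0.879, 0.477, 0.0, -0.0]
contact_force: [-0.7, -0.8, 6.8]
gripper_width: 0.0238
gripper_force: 30.0
```

```bash
python3 -m jog '[{"tx":0,"ty":0,"tz":0,"rx":0,"ry":0,"rz":0},{"tx":0,"ty":0,"tz":0,"rx":0,"ry":0,"rz":0},{"tx":0,"ty":0,"tz":0,"rx":0,"ry":0,"rz":0},{"tx":0,"ty":0,"tz":-0.3,"rx":0,"ry":0,"rz":0},{"tx":0,"ty":0,"tz":-0.6,"rx":0,"ry":0,"rz":0},{"tx":0,"ty":0,"tz":-0.8,"rx":0,"ry":0,"rz":0},{"tx":0,"ty":0,"tz":-0.8,"rx":0,"ry":0,"rz":0},{"tx":0,"ty":0,"tz":-0.8,"rx":0,"ry":0,"rz":0},{"tx":0,"ty":0,"tz":-0.8,"rx":0,"ry":0,"rz":0}]' -0.2
python3 - <<'E'
from h import *
plan([.4558,-.1820,.355],np.radians(-32.9))
E
```

```text
time: 48.2
ee_pos: [0.5687, 0.2973, 0.3577]
orientation: [0.879, 0.477, 0.0, -0.0]
contact_force: [0.9, 0.3, 0.1]
gripper_width: 0.0339
gripper_force: 0.0
n 13 t [-0.892  0.319  0.005] r [ 0.    -0.    -0.002] | totals t [-11.59   4.15   0.07] r [ 0.   -0.   -0.02] pos [0.5687 0.2973 0.3577]
```

```bash
python3 -m jog '[{"tx":-0.89,"ty":0.319,"tz":0,"rx":0,"ry":0,"rz":0},{"tx":-0.89,"ty":0.319,"tz":0,"rx":0,"ry":0,"rz":0},{"tx":-0.89,"ty":0.319,"tz":0,"rx":0,"ry":0,"rz":0},{"tx":-0.89,"ty":0.319,"tz":0,"rx":0,"ry":0,"rz":0},{"tx":-0.89,"ty":0.319,"tz":0,"rx":0,"ry":0,"rz":0},{"tx":-0.89,"ty":0.319,"tz":0,"rx":0,"ry":0,"rz":0},{"tx":-0.89,"ty":0.319,"tz":0,"rx":0,"ry":0,"rz":0},{"tx":-0.89,"ty":0.319,"tz":0,"rx":0,"ry":0,"rz":0},{"tx":-0.89,"ty":0.319,"tz":0,"rx":0,"ry":0,"rz":0},{"tx":-0.89,"ty":0.319,"tz":0,"rx":0,"ry":0,"rz":0},{"tx":-0.89,"ty":0.319,"tz":0,"rx":0,"ry":0,"rz":0},{"tx":-0.89,"ty":0.319,"tz":0,"rx":0,"ry":0,"rz":0},{"tx":-0.89,"ty":0.319,"tz":0,"rx":0,"ry":0,"rz":0},{"tx":0,"ty":0,"tz":0,"rx":0,"ry":0,"rz":0},{"tx":0,"ty":0,"tz":0,"rx":0,"ry":0,"rz":0}]' 0.3
python3 - <<'E'
from h import *
p,d,m=cam('wrist','w10.png'); W=cloud(d,m)
C=W[(np.hypot(W[...,0]-.456,W[...,1]+.1815)<.03)&(W[...,2]>.085)&(W[...,2]<.11)]
c=cv2.minAreaRect(C[:,:2].astype(np.float32)*1000); print(len(C),c,C[:,2].max())
plan([.4558,-.1820,.201],np.radians(-32.9))
E
```

```text
time: 50.08
ee_pos: [0.4558, -0.1808, 0.3563]
orientation: [0.879, 0.477, -0.0, 0.0]
contact_force: [-0.5, -0.2, 0.5]
gripper_width: 0.0554
gripper_force: 0.0
175 ((456.9384765625, -180.99453735351562), (9.887078285217285, 11.103736877441406), 56.77608871459961) 0.09489230611446942
n 5 t [-0.007  0.004  0.776] r [-0.     0.    -0.004] | totals t [-0.03  0.02  3.88] r [-0.    0.   -0.02] pos [ 0.4559 -0.1804  0.3562]
```

```bash
python3 -m jog '[{"tx":-0.02,"ty":0.02,"tz":0.4,"rx":0,"ry":0,"rz":0},{"tx":0,"ty":0,"tz":0.7,"rx":0,"ry":0,"rz":0},{"tx":0,"ty":0,"tz":0.7,"rx":0,"ry":0,"rz":0},{"tx":0,"ty":0,"tz":0.7,"rx":0,"ry":0,"rz":0},{"tx":0,"ty":0,"tz":0.7,"rx":0,"ry":0,"rz":0},{"tx":0,"ty":0,"tz":0.4,"rx":0,"ry":0,"rz":0},{"tx":0,"ty":0,"tz":0.28,"rx":0,"ry":0,"rz":0},{"tx":0,"ty":0,"tz":0,"rx":0,"ry":0,"rz":0},{"tx":0,"ty":0,"tz":0,"rx":0,"ry":0,"rz":0}]'
python3 -m jog '[{"tx":0,"ty":0,"tz":0,"rx":0,"ry":0,"rz":0},{"tx":0,"ty":0,"tz":0,"rx":0,"ry":0,"rz":0},{"tx":0,"ty":0,"tz":0,"rx":0,"ry":0,"rz":0},{"tx":0,"ty":0,"tz":0,"rx":0,"ry":0,"rz":0},{"tx":0,"ty":0,"tz":0,"rx":0,"ry":0,"rz":0},{"tx":0,"ty":0,"tz":-0.4,"rx":0,"ry":0,"rz":0},{"tx":0,"ty":0,"tz":-0.7,"rx":0,"ry":0,"rz":0},{"tx":0,"ty":0,"tz":-0.8,"rx":0,"ry":0,"rz":0},{"tx":0,"ty":0,"tz":-0.8,"rx":0,"ry":0,"rz":0},{"tx":0,"ty":0,"tz":-0.8,"rx":0,"ry":0,"rz":0},{"tx":0,"ty":0,"tz":-0.4,"rx":0,"ry":0,"rz":0},{"tx":0,"ty":0,"tz":0,"rx":0,"ry":0,"rz":0}]' -1 30
python3 - <<'E'
from h import *
plan([.6094,.3430,.36],np.radians(-32.9))
E
```

```text
time: 51.25
ee_pos: [0.4564, -0.1821, 0.2013]
orientation: [0.879, 0.477, 0.0, 0.0]
contact_force: [-0.1, -0.7, -0.1]
gripper_width: 0.0557
gripper_force: 0.0
time: 52.75
ee_pos: [0.4562, -0.1822, 0.3575]
orientation: [0.879, 0.477, 0.0, 0.001]
contact_force: [0.6, -0.5, -0.8]
gripper_width: 0.0301
gripper_force: 29.8
n 14 t [ 0.936 -0.281 -0.005] r [ 0.002  0.    -0.002] | totals t [13.1  -3.93 -0.07] r [ 0.03  0.   -0.02] pos [ 0.4562 -0.1822  0.3575]
```

```bash
python3 -m jog '[{"tx":0.44,"ty":-0.13,"tz":0,"rx":0,"ry":0,"rz":0},{"tx":0.88,"ty":-0.264,"tz":0,"rx":0,"ry":0,"rz":0},{"tx":0.88,"ty":-0.264,"tz":0,"rx":0,"ry":0,"rz":0},{"tx":0.88,"ty":-0.264,"tz":0,"rx":0,"ry":0,"rz":0},{"tx":0.88,"ty":-0.264,"tz":0,"rx":0,"ry":0,"rz":0},{"tx":0.88,"ty":-0.264,"tz":0,"rx":0,"ry":0,"rz":0},{"tx":0.88,"ty":-0.264,"tz":0,"rx":0,"ry":0,"rz":0},{"tx":0.88,"ty":-0.264,"tz":0,"rx":0,"ry":0,"rz":0},{"tx":0.88,"ty":-0.264,"tz":0,"rx":0,"ry":0,"rz":0},{"tx":0.88,"ty":-0.264,"tz":0,"rx":0,"ry":0,"rz":0},{"tx":0.88,"ty":-0.264,"tz":0,"rx":0,"ry":0,"rz":0},{"tx":0.88,"ty":-0.264,"tz":0,"rx":0,"ry":0,"rz":0},{"tx":0.88,"ty":-0.264,"tz":0,"rx":0,"ry":0,"rz":0},{"tx":0.88,"ty":-0.264,"tz":0,"rx":0,"ry":0,"rz":0},{"tx":0.88,"ty":-0.264,"tz":0,"rx":0,"ry":0,"rz":0},{"tx":0.34,"ty":-0.1,"tz":0,"rx":0,"ry":0,"rz":0},{"tx":0,"ty":0,"tz":0,"rx":0,"ry":0,"rz":0},{"tx":0,"ty":0,"tz":0,"rx":0,"ry":0,"rz":0}]'
python3 - <<'E'
from h import *
plan([.6094,.3430,.205],np.radians(-32.9))
p,d,m=cam('side'); cv2.imwrite('pics/side5.png',cv2.resize(p[110:260,220:340],None,fx=4,fy=4,interpolation=3))
z=np.load('w2.npz'); W=cloud(z['d'],z).reshape(-1,3)
ed=W[(W[:,2]>.088)&(W[:,2]<.1)&(W[:,1]>.15)&(W[:,1]<.42)&(W[:,0]>.55)]
dd=(ed[:,:2]-[.6094,.343]); i=np.argmin(np.hypot(*dd.T)); print('nearest counter',ed[i],np.hypot(*dd[i]))
E
```

```text
time: 55.0
ee_pos: [0.6095, 0.3421, 0.356]
orientation: [0.879, 0.477, -0.001, 0.0]
contact_force: [-0.6, 0.1, -0.8]
gripper_width: 0.0301
gripper_force: 29.8
n 4 t [ 0.006 -0.003  0.944] r [-0.003  0.007 -0.008] | totals t [ 0.02 -0.01  3.77] r [-0.01  0.03 -0.03] pos [0.6095 0.3421 0.356 ]
nearest counter [0.67879815 0.32364859 0.09436132] 0.07204568696089346
```

View pics/side5.png

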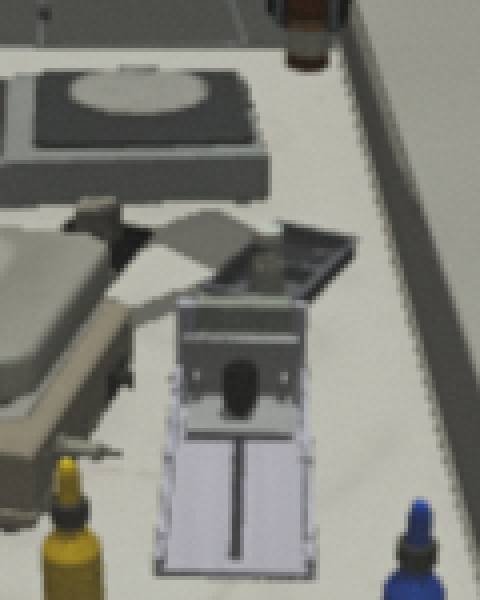

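The slabs and stop are snug, the vial stands in the tray at (268,260), and the amber bottle is held upright at (308,40). Lower it.

```bash
python3 -m jog '[{"tx":0.02,"ty":0,"tz":0.5,"rx":0,"ry":0,"rz":0},{"tx":0,"ty":0,"tz":0.7,"rx":0,"ry":0,"rz":0},{"tx":0,"ty":0,"tz":0.7,"rx":0,"ry":0,"rz":0},{"tx":0,"ty":0,"tz":0.7,"rx":0,"ry":0,"rz":0},{"tx":0,"ty":0,"tz":0.5,"rx":0,"ry":0,"rz":0},{"tx":0,"ty":0,"tz":0.3,"rx":0,"ry":0,"rz":0},{"tx":0,"ty":0,"tz":0.2,"rx":0,"ry":0,"rz":0},{"tx":0,"ty":0,"tz":0.1,"rx":0,"ry":0,"rz":0},{"tx":0,"ty":0,"tz":0,"rx":0,"ry":0,"rz":0},{"tx":0,"ty":0,"tz":0,"rx":0,"ry":0,"rz":0}]'
python3 -m jog '[{"tx":0,"ty":0,"tz":0.03,"rx":0,"ry":0,"rz":0},{"tx":0,"ty":0,"tz":0,"rx":0,"ry":0,"rz":0},{"tx":0,"ty":0,"tz":0,"rx":0,"ry":0,"rz":0}]'
```

```text
time: 56.3
ee_pos: [0.6104, 0.3436, 0.209]
orientation: [0.879, 0.477, 0.0, -0.0]
contact_force: [0.2, -0.5, 0.1]
gripper_width: 0.0302
gripper_force: 29.8
time: 56.68
ee_pos: [0.6102, 0.3435, 0.2073]
orientation: [0.879, 0.477, -0.0, -0.0]
contact_force: [0.1, -0.5, -1.1]
gripper_width: 0.0302
gripper_force: 29.8
```

```bash
python3 -m jog '[{"tx":0,"ty":0,"tz":0.04,"rx":0,"ry":0,"rz":0},{"tx":0,"ty":0,"tz":0,"rx":0,"ry":0,"rz":0},{"tx":0,"ty":0,"tz":0,"rx":0,"ry":0,"rz":0}]'
```

```text
time: 57.05
ee_pos: [0.6102, 0.3435, 0.2055]
orientation: [0.879, 0.477, -0.0, -0.0]
contact_force: [-0.1, -0.2, -0.3]
gripper_width: 0.0301
gripper_force: 29.8
```

```bash
python3 -m jog '[{"tx":0,"ty":0,"tz":0.03,"rx":0,"ry":0,"rz":0},{"tx":0,"ty":0,"tz":0,"rx":0,"ry":0,"rz":0},{"tx":0,"ty":0,"tz":0,"rx":0,"ry":0,"rz":0}]'
```

```text
time: 57.42
ee_pos: [0.6102, 0.3435, 0.2044]
orientation: [0.879, 0.477, -0.0, -0.0]
contact_force: [-0.6, 0.2, -0.4]
gripper_width: 0.0307
gripper_force: 29.8
```

```bash
python3 -m jog '[{"tx":0,"ty":0,"tz":0.03,"rx":0,"ry":0,"rz":0},{"tx":0,"ty":0,"tz":0,"rx":0,"ry":0,"rz":0},{"tx":0,"ty":0,"tz":0,"rx":0,"ry":0,"rz":0}]'
```

```text
time: 57.8
ee_pos: [0.6102, 0.3435, 0.2044]
orientation: [0.879, 0.477, 0.0, -0.0]
contact_force: [-1.5, -1.4, 5.6]
gripper_width: 0.0303
gripper_force: 30.3
```

Contact. Release and lift off, then verify.

```bash
python3 -m jog '[{"tx":0,"ty":0,"tz":0,"rx":0,"ry":0,"rz":0},{"tx":0,"ty":0,"tz":0,"rx":0,"ry":0,"rz":0},{"tx":0,"ty":0,"tz":0,"rx":0,"ry":0,"rz":0},{"tx":0,"ty":0,"tz":-0.3,"rx":0,"ry":0,"rz":0},{"tx":0,"ty":0,"tz":-0.6,"rx":0,"ry":0,"rz":0},{"tx":0,"ty":0,"tz":-0.8,"rx":0,"ry":0,"rz":0},{"tx":0,"ty":0,"tz":-0.8,"rx":0,"ry":0,"rz":0},{"tx":0,"ty":0,"tz":-0.8,"rx":0,"ry":0,"rz":0},{"tx":0,"ty":0,"tz":-0.8,"rx":0,"ry":0,"rz":0},{"tx":-0.8,"ty":0.5,"tz":-0.5,"rx":0,"ry":0,"rz":0},{"tx":-0.8,"ty":0.5,"tz":0,"rx":0,"ry":0,"rz":0},{"tx":-0.8,"ty":0.5,"tz":0,"rx":0,"ry":0,"rz":0},{"tx":-0.8,"ty":0.5,"tz":0,"rx":0,"ry":0,"rz":0},{"tx":0,"ty":0,"tz":0,"rx":0,"ry":0,"rz":0},{"tx":0,"ty":0,"tz":0,"rx":0,"ry":0,"rz":0}]' 0.1
python3 - <<'E'
from h import *
p,d,m=cam('wrist','w11.png'); W=cloud(d,m)
for n,c,r,zz in [('cube',(.4711,.4162),.035,(.03,.045)),('old',(.434,.364),.035,(.028,.042)),('vial',(.5682,.2966),.03,(.051,.062)),('dropper',(.6094,.343),.03,(.088,.11))]:
    C=W[(np.hypot(W[...,0]-c[0],W[...,1]-c[1])<r)&(W[...,2]>zz[0])&(W[...,2]<zz[1])]
    if len(C):
        b=cv2.minAreaRect(C[:,:2].astype(np.float32)*1000)
        o,a=((.5888,.3198),48.3) if n in('vial','dropper') else ((.4543,.3902),57.1)
        a=np.radians(a); dlt=np.array(b[0])/1000-o
        print(n,len(C),'zmax',round(float(np.percentile(C[:,2],98)),4),'local x,y',np.round([dlt@[np.sin(a),-np.cos(a)],dlt@[np.cos(a),np.sin(a)]],4),np.round(b[1],1))
E
```

```text
time: 59.68
ee_pos: [0.6077, 0.1929, 0.3879]
orientation: [0.879, 0.477, 0.0, -0.0]
contact_force: [0.7, 0.3, 0.4]
gripper_width: 0.0472
gripper_force: 0.0
cube 1016 zmax 0.0347 local x,y [0.0024 0.0314] [28.2 30.1]
old 881 zmax 0.0332 local x,y [-0.0025 -0.0325] [29.3 29.9]
vial 445 zmax 0.0562 local x,y [ 0.002  -0.0306] [20.7 21. ]
dropper 227 zmax 0.0974 local x,y [0.0024 0.032 ] [11.3  9.9]
```

View pics/w11.png

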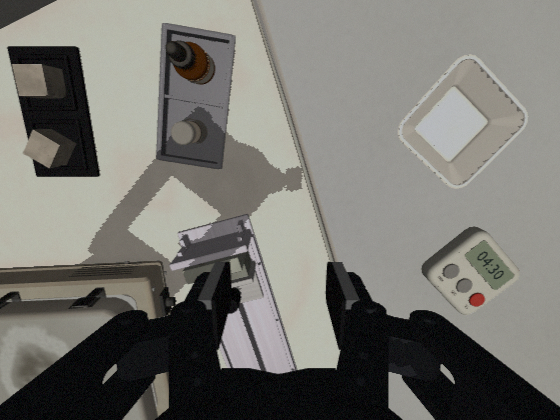

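The final view shows both bottles upright in their compartments (dropper (190,60), vial (186,131)), both cubes in their pockets, and the slabs snug. Handing in.

```bash
python3 -c "
from cell import bot
print(bot.hand_in())"
```

```text
the job is handed in; nothing more can be done
None
```

The job is handed in at about 60 s of the 141 s: slabs snug in the rack with the stop up tight, vial and amber dropper upright in the bottle tray, loose cube flat in the empty pocket and the old cube undisturbed by my last measurements; the hand-in returned no verdict.

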